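# Truing a row of metallographic specimens for scanning

## Robot

A 6-joint arm with a two-finger parallel gripper is mounted at the origin on the work surface. World frame = base frame: x ahead of the robot, y to its left, z up, the work surface at z = 0. Lengths are in m, angles in degrees, forces in N, time in s.
With the tool pointing down it reaches from about 0.35 to 0.975 m from the base axis. Payload 17.4 kg.
Tool frame: the origin (TCP) lies midway between the tips of the shut fingers; the grasp point (between the pads) lies arm.grasp_offset behind it (arm.grasp_offset is the distance from the TCP to the grasp point, in m); y points along the fingers, x is the direction in which the jaws open and shut, and the axes are right-handed (so a half turn about y gives the same grasp; the last joint's range is limited). The gripper opens to 85 mm and grips with 20 to 120 N. Pads are 22 mm wide; open, the fingers measure 114 mm over their backs; the gripper's body (76 mm by 85 mm) begins 54 mm behind the grasp point. The pads swing forward as they close: fully open they stand 13 mm farther back than shut.
Start: joints at [-74.645, 6.646, 82.598, -0, 90.757, -2.166], TCP at [0.203, -0.644, 0.231] pointing down, gripper open.
Joint ranges: [-162.19, 162.19], [-47.58, 125.68], [4.15, 143.07], [-65.23, 245.23], [0.69, 171.88], [-170.13, 170.13]. Speed limits (degrees/s): [108.29, 108.29, 127.2, 180, 180, 180].

## Interface

Orientations are given as [roll, pitch, yaw] about the fixed x, y, z axes, in that order (R = Rz(yaw) Ry(pitch) Rx(roll)).
In Python, from bench import arm gives the robot as it stands.
- The arm moves only by the tool servo_tool, never from a script. Its argument "deltas" is a list of rows, each a list of 7 numbers: the shift along the tool's x, y, z in m, then the turn, a rotation vector about the tool's x, y, z in rad, then the opening, from 0 (shut) to 1 (fully open). A call has 1 to 12 rows; each row shifts and turns the pose as measured when the row begins, along the tool's axes as they then stand; what a row does not reach is not made up. A row lasts 1/10 s, in which the tool goes at most 50 mm and 8.59 degrees, less where a joint would pass 70% of its speed; a pose out of reach is approached as far as the arm can. A call with a gripper value outside its range is refused whole. The fingers move at their own pace and stop on an object; "newtons" is the grip in N (left out, the last holds). Time passes only in rows, so rows that do not move let the fingers close. It gives the time, the measured TCP pose, the force and the opening at its end, in the units of the state.
- arm.get_obs(): the state, without advancing time (a new reading comes with each control period).
- arm.get_image(name): name is "scene" or "top" or "wrist"; returns a dict with "image" (384x512x3 uint8, red, green, blue), "K" (3x3 intrinsics, pixels), "extrinsics" (4x4, takes a point from world to camera coordinates); the wrist camera has in their place "mount" (4x4, takes a point from camera to tool coordinates, whose origin is the TCP and whose axes are the tool frame's). Camera axes: x right, y up, looking along -z (the intrinsics and any distortion apply to the point x, -y, -z); pixel columns grow to the right and rows downward; lengths in m; the calibration is good to about 2 mm. A picture is of the moment at which its call begins: read the wrist's pose just before it. There is no depth.
- arm.sign_off(): hands the job in, once; it reports no verdict.
Trained networks look in a picture, given as the dict that the camera call returned (one of the last four; its "shot" number tells which), for a name from the list of things; names that differ only in an ending like _2 or _b are one class to them, and where a whole thing is asked for, a point or a joint stands for the part that bears it (a point fixed in the world has none). Each returns a list of dicts, best first, with "score" (0 to 1); they miss things now and then, are a little off and sometimes report something else, mostly with a low value. They report only what shows in the picture. A call takes as long as a camera call. They do not tell look-alikes from the thing itself.
- arm.trace(picture, target): "pixels" (384x512 bool, what is visible of it) and "uv" ([column, row] in pixels, amid what is visible of it).
The state is a dict: "clock": time; "joint_positions": joint angles; "qd": joint speeds; "joint_torque": joint torques, N m; "position": TCP position; "eef_rot": TCP orientation; "contact_force": force on the tool from outside, world axes, zero at the start; "moment": the same for the moment, N m; "finger_gap": opening from 0.0 (shut) to 1.0 (fully open).
Only numpy, scipy, OpenCV 4.12 (cv2) and the standard library are available. Lean on these libraries where they do the work, as an engineer would, in place of code of your own. Each camera call takes 0.05 s, during which the arm holds its last target.

## Task

Get the specimens ready for a scan: raise the readout's screen to about 60 degrees, and set every specimen block from the green tray upright on the black stage plate in one row with the fixed steel reference block, long sides along the row and front faces in line with the block's front face (the one towards the robot). True the row by laying the straightedge flat on the plate, flush along the front of the reference block and of all the specimens at once, hold it there a moment, then draw it away and lay it back lengthwise on its mat, leaving the row true and the other things on the bench alone.

Things in the scene. Friction and masses are not known exactly. Their poses are not given: they have to be found in the camera images.
- stage: Fixed black stage plate 170 (x) x 350 (y) x 8 mm; origin centre of underside, x away from robot, y along the row, z up. Bolted on: steel reference block 40 x 60 x 26 mm tall, front face in the plane x = 0, from y = -30 to +30 mm. In the row a specimen's centre is at x = 18 mm; there is room at y = -132, -66, +66 and +132 mm. Flush, the straightedge has its centre at x = -25, y within 60 mm of 0.
- ref_face (a point): Middle of the foot of the reference block's front face, on the top surface of the plate (8 mm above the table); axes as the plate's.
- tray: Fixed flat green tray, 230 (x) x 210 (y) mm, floor 3 mm thick, rim 7 mm high, where the specimens start; origin at the centre of its underside. It may be on the robot's left or right.
- mat: Fixed black rubber mat of the straightedge, 340 (its x) x 80 (its y) x 4 mm thick, between robot and stage; origin at the centre of its underside.
- straightedge: Loose aluminium straightedge 320 (its x) x 50 (y) x 10 mm, 0.4 kg; either long edge serves. In its middle stands a blue grip rib 60 (x) x 14 (y) mm, top 62 mm above the underside. Origin: centre of underside. With fingertips 27 mm or more above its underside the fingers clear the blocks. Pushed, it slides the light specimens; the reference block is rigid.
- readout: Fixed readout unit, white base 140 x 200 x 40 mm, its front to its -x (towards the robot); origin on the table under it, z up, y along the hinge. It may be on the robot's left or right, whichever side the tray is not.
- screen_axis (a point): Middle of the hinge axis of the screen at the far side of the readout, 48 mm above the table; the axis runs along y of the readout.
- screen_tab (a point): Grip point of the yellow pull tab, 16 mm wide (along the hinge axis), 10 mm thick, sticking 58 mm out from the free edge of the screen (190 x 120 x 12 mm); 155 mm from the hinge axis and 3 mm above its plane when flat. Can be pinched from above across its 16 mm; it turns between the fingers as it is carried round the arc.
- screen (a joint): Angle of the screen in rad: 0 lying flat on the readout, growing as its near edge is raised (60 degrees is 1.047); stiff hinge that stays where it is left, about 4 N at the tab moves it; stop at 2.0.
- specimen0: Loose red resin specimen block with a bright metal insert on its top face, 60 (its x) x 36 (its y) x 26 mm tall, about 0.11 kg; origin at the centre of its underside. May be absent.
- specimen1: Loose blue resin specimen block with a bright metal insert on its top face, 60 (its x) x 36 (its y) x 26 mm tall, about 0.11 kg; origin at the centre of its underside. May be absent.
- specimen2: Loose orange resin specimen block with a bright metal insert on its top face, 60 (its x) x 36 (its y) x 26 mm tall, about 0.11 kg; origin at the centre of its underside. May be absent.
- specimen3: Loose white resin specimen block with a bright metal insert on its top face, 60 (its x) x 36 (its y) x 26 mm tall, about 0.11 kg; origin at the centre of its underside. May be absent.
- bottle: Bystander: white plastic bottle, 64 mm diameter, 150 mm tall, origin under its centre.
- bowl: Bystander: blue bowl, 84 mm wide, 40 mm tall, origin under its centre.
- eyepiece: Bystander: black microscope eyepiece standing upright, 44 mm diameter, 65 mm tall, origin under its centre.
Things that resemble listed ones, but are neither listed nor needed, are in the scene too. What is meant by the specimen1 is not yellow, and is the smaller of those in its own colour.

How it is judged:
By the outcome, as a careful person would: the job done as asked, in the order asked, and still so for the second after the job is handed in, with the robot touching nothing.
Of specimen0, specimen1, specimen2, specimen3 only 3 to 4 are there at a start; the rules pass over those that are not, and their reading is None.
At some moment in a run one of specimen0, specimen1, specimen2, specimen3 may be knocked a few centimetres aside while the robot is not near it.
Once in a run the grip may slacken for a moment while it holds something.
It also fails if it takes over 210 s, if anything falls off the work surface, if the arm or the gripper's body presses on something with over 40 N, if the wrist force passes 120 N, or if a joint passes its speed limit or range.

## Working session

There is one attempt and no reset: what is moved stays moved. The work goes in short steps, Python scripts to look and compute and a tool call to move; the robot and the scene stay as the last step left them, time stands still between calls to the robot, and variables do not carry over. Pictures are saved under pics/ and viewed, and the job is handed in when it is done.

Besides the shell and the picture viewer there is one more tool, called after "Emit:" by a JSON object that holds its "name" and its "arguments". servo_tool: Moves the arm, as the interface text tells. Its arguments: {"type":"object","properties":{"deltas":{"type":"array"},"newtons":{"type":"number"}},"required":["deltas"]}

```bash
ls; mkdir -p pics; python3 - <<'E'
from bench import arm
import cv2
print(arm.get_obs()); print(arm.grasp_offset)
for n in ("scene","top","wrist"):
    p=arm.get_image(n); cv2.imwrite(f"pics/{n}0.png",cv2.cvtColor(p["image"],cv2.COLOR_RGB2BGR))
    print(n,p["K"],p.get("extrinsics"),p.get("mount"),[k for k in p])
E
```

```text
pics
{'clock': 0.0, 'joint_positions': array([-7.46432582e+01,  6.67408992e+00,  8.26368510e+01,  1.27929156e-03,
        9.07559675e+01, -2.16559610e+00]), 'qd': array([ 0.01528103,  0.08029335,  0.01794465, -0.01275862, -0.00358549,
       -0.01999534]), 'joint_torque': array([-5.42387224e-04, -7.31980920e+01, -6.32486987e+01,  5.11750659e-05,
        6.34224212e-03,  8.32703847e-06]), 'position': array([ 0.20317544, -0.64349172,  0.2305506 ]), 'eef_rot': array([-8.99961934e+01,  6.68122802e-02, -7.24776437e+01]), 'contact_force': array([ 0.48452287, -0.76145225, -0.62587917]), 'moment': array([-0.03785343,  0.00189289, -0.05806839]), 'finger_gap': 0.9993035666308724}
0.0187
scene [[475.28197924   0.         252.69631628]
 [  0.         475.28197924 187.4764913 ]
 [  0.           0.           1.        ]] [[ 0.03320764  0.99929332  0.01761031 -0.0849735 ]
 [-0.73350321  0.01239918  0.67957289  0.3697497 ]
 [ 0.67887429 -0.03548423  0.7333966  -1.86524535]
 [ 0.          0.          0.          1.        ]] None ['image', 'K', 'extrinsics', 'shot']
top [[369.41866904   0.         254.06280592]
 [  0.         369.41866904 189.83485186]
 [  0.           0.           1.        ]] [[ 0.01612473 -0.9998663  -0.00271483  0.06319627]
 [ 0.99274764  0.01568631  0.1191892  -0.55096071]
 [-0.11913068 -0.00461704  0.99286785 -1.09611459]
 [ 0.          0.          0.          1.        ]] None ['image', 'K', 'extrinsics', 'shot']
wrist [[265.47775893   0.         256.2225391 ]
 [  0.         265.47775893 192.96654445]
 [  0.           0.           1.        ]] None [[ 9.99998837e-01 -1.22881458e-03 -9.03860508e-04 -5.67520406e-04]
 [-4.95623535e-04  2.98651463e-01 -9.54362121e-01 -1.42610219e-01]
 [ 1.44267335e-03  9.54361459e-01  2.98650507e-01  7.67226785e-02]
 [ 0.00000000e+00  0.00000000e+00  0.00000000e+00  1.00000000e+00]] ['image', 'K', 'mount', 'shot']
```

View pics/scene0.png

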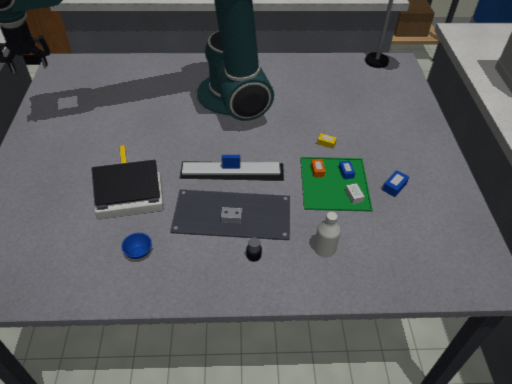

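View pics/top0.png

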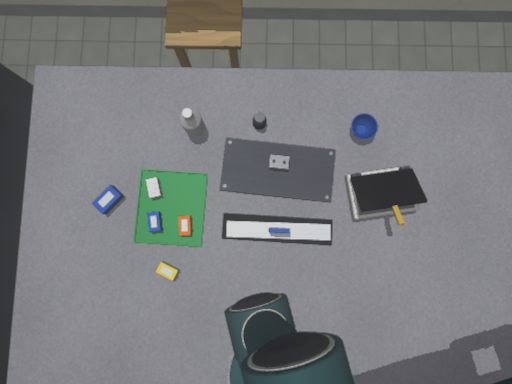

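View pics/wrist0.png

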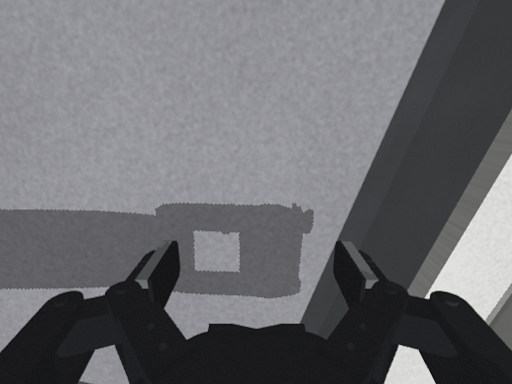

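The pictures show these candidates in the top view:
- **Tray:** white at (153,188), blue at (154,222) and red or orange at (185,226).
- **Outside the tray, look-alikes:** a bigger blue block at (107,200) and a yellow one at (167,271).
- **Other things:** straightedge on its mat at (279,231), plate at (278,170), readout at (385,192) with its tab at (398,215).

I choose the three blocks in the tray.

```bash
cat > h.py <<'E'
import numpy as np, cv2
from scipy.spatial.transform import Rotation as Ro
from bench import arm
def cam(p,obs=None):
    """returns K, R(world->cam cv), t"""
    F=np.diag([1,-1,-1.])
    if "extrinsics" in p and p["extrinsics"] is not None:
        E=p["extrinsics"]; R=E[:3,:3]; t=E[:3,3]
    else:
        T=tool(obs); M=T@p["mount"]; R=M[:3,:3].T; t=-R@M[:3,3]
    return p["K"],F@R,F@t
def tool(o):
    T=np.eye(4); T[:3,:3]=Ro.from_euler('xyz',o["eef_rot"],degrees=True).as_matrix(); T[:3,3]=o["position"]; return T
def proj(c,X):
    K,R,t=c; Y=np.atleast_2d(X)@R.T+t; q=Y@K.T; return q[:,:2]/q[:,2:]
def unproj(c,uv,z):
    K,R,t=c; uv=np.atleast_2d(np.asarray(uv,float)); d=np.c_[uv,np.ones(len(uv))]@np.linalg.inv(K).T@R
    C=-R.T@t; s=(z-C[2])/d[:,2]; return C+d*s[:,None]
def rect(c,mask,z):
    cs,_=cv2.findContours(mask.astype(np.uint8),cv2.RETR_EXTERNAL,cv2.CHAIN_APPROX_NONE)
    k=max(cs,key=cv2.contourArea)[:,0,:]
    w=unproj(c,k,z)[:,:2]
    (x,y),(a,b),th=cv2.minAreaRect((w*1000).astype(np.float32))
    if a<b: a,b,th=b,a,th+90
    return round(x/1000,4),round(y/1000,4),round(a,1),round(b,1),round((th+90)%180-90,1)
def grab(n,save=None):
    o=arm.get_obs(); p=arm.get_image(n)
    if save: cv2.imwrite(f"pics/{save}.png",cv2.cvtColor(p["image"],cv2.COLOR_RGB2BGR))
    return p,cam(p,o),o
def crop(p,x0,y0,x1,y1,k,name):
    im=cv2.cvtColor(p["image"],cv2.COLOR_RGB2BGR)[y0:y1,x0:x1]
    cv2.imwrite(f"pics/{name}.png",cv2.resize(im,None,fx=k,fy=k,interpolation=cv2.INTER_CUBIC))
E
python3 - <<'E'
from h import *
Z=dict(stage=.008,tray=.007,mat=.004,straightedge=.01,readout=.04,specimen0=.026+.003,specimen1=.029,specimen2=.029,specimen3=.029,screen=.055,screen_tab=.055)
for n in ("top","scene"):
    p,c,o=grab(n)
    for k,z in Z.items():
        try:
            for d in arm.trace(p,k)[:3]:
                print(n,k,round(d["score"],2),np.round(d["uv"]),d["pixels"].sum(),rect(c,d["pixels"],z))
        except Exception as e: print(n,k,e)
    if n=="top": crop(p,90,150,220,290,5,"crop_tray")
    else: crop(p,290,120,420,220,6,"crop_trays")
E
```

```text
top stage 0.61 [277. 170.] 6015 (0.6201, -0.0012, 353.7, 175.6, 84.9)
top tray 0.19 [385. 190.] 3365 (0.5384, -0.3432, 242.5, 179.7, -80.9)
top mat 0.77 [274. 221.] 906 (0.4649, -0.0034, 329.5, 23.8, 89.5)
top straightedge 0.65 [154. 223.] 301 (0.4524, 0.3782, 64.9, 46.4, 2.9)
top straightedge 0.59 [279. 228.] 1792 (0.4301, -0.0049, 324.0, 55.8, 88.8)
top readout 0.65 [385. 193.] 3337 (0.5357, -0.33, 233.1, 172.5, -80.9)
top readout 0.45 [277. 172.] 5924 (0.6139, -0.0003, 344.6, 167.5, 84.4)
top specimen0 0.87 [109. 200.] 478 (0.5152, 0.5172, 82.6, 55.6, -42.7)
top specimen0 0.75 [165. 268.] 238 (0.3043, 0.3273, 60.0, 35.4, 62.8)
top specimen0 0.72 [150. 223.] 265 (0.4503, 0.3715, 60.5, 42.6, 2.9)
top specimen1 0.87 [109. 200.] 478 (0.5152, 0.5172, 82.6, 55.6, -42.7)
top specimen1 0.75 [165. 268.] 238 (0.3043, 0.3273, 60.0, 35.4, 62.8)
top specimen1 0.72 [150. 223.] 265 (0.4503, 0.3715, 60.5, 42.6, 2.9)
top specimen2 0.87 [109. 200.] 478 (0.5152, 0.5172, 82.6, 55.6, -42.7)
top specimen2 0.75 [165. 268.] 238 (0.3043, 0.3273, 60.0, 35.4, 62.8)
top specimen2 0.72 [150. 223.] 265 (0.4503
[... 1406 characters left out ...]
396. 182.] 410 (0.5189, 0.5207, 110.5, 55.8, -42.6)
scene specimen2 0.71 [353. 194.] 284 (0.561, 0.3822, 78.5, 52.0, 13.1)
scene specimen2 0.7 [343. 170.] 243 (0.4549, 0.3738, 85.1, 46.7, 8.6)
scene specimen2 0.66 [396. 182.] 410 (0.5189, 0.5207, 110.5, 55.8, -42.6)
scene specimen3 0.71 [353. 194.] 284 (0.561, 0.3822, 78.5, 52.0, 13.1)
scene specimen3 0.7 [343. 170.] 243 (0.4549, 0.3738, 85.1, 46.7, 8.6)
scene specimen3 0.66 [396. 182.] 410 (0.5189, 0.5207, 110.5, 55.8, -42.6)
scene screen 0.65 [123. 184.] 2716 (0.483, -0.3331, 257.0, 204.5, 9.8)
scene screen 0.4 [233. 216.] 5181 (0.6555, 0.0012, 337.4, 170.9, 84.4)
scene screen_tab 0.88 [123. 182.] 2762 (0.4835, -0.3335, 258.1, 201.8, 11.0)
```

View pics/crop_tray.png

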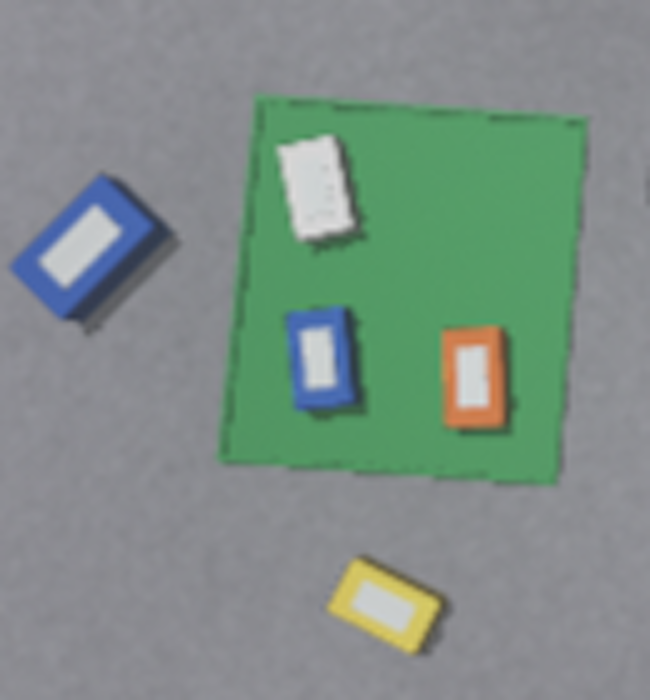

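View pics/crop_trays.png

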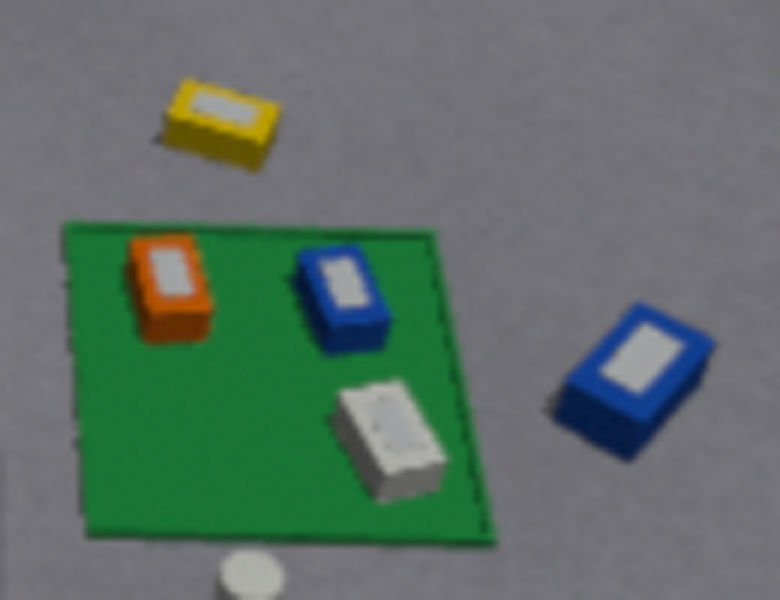

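The crops show three specimens in the tray: blue (318,360), orange (472,378) and white (318,188). There's no red one. The large blue block at (90,250) and the yellow one at (385,605) are outside it. Next I measure the readout tab.

```bash
python3 - <<'E'
from h import *
from scipy.optimize import least_squares
cs={};uv={}
for n in ("top","scene"):
    p,c,o=grab(n); cs[n]=c
    hsv=cv2.cvtColor(p["image"],cv2.COLOR_RGB2HSV)
    m=cv2.inRange(hsv,(15,130,70),(32,255,255))
    if n=="top": m[:, :330]=0
    else: m[:, 200:]=0
    ys,xs=np.nonzero(m); uv[n]=(xs.mean(),ys.mean()); print(n,len(xs),xs.min(),xs.max(),ys.min(),ys.max(),uv[n])
    r=cv2.minAreaRect(np.c_[xs,ys].astype(np.float32)); print(cv2.boxPoints(r))
    if n=="top": crop(p,330,150,450,250,6,"ro_top")
    else: crop(p,70,130,190,230,6,"ro_scene")
f=lambda X: np.r_[proj(cs["top"],X)[0]-uv["top"],proj(cs["scene"],X)[0]-uv["scene"]]
s=least_squares(f,[.5,-.33,.05]); print(s.x,s.fun)
E
```

```text
top 101 392 403 205 224 (np.float64(397.54455445544556), np.float64(214.30693069306932))
[[391.66495 206.1289 ]
 [396.35568 204.32477]
 [403.4691  222.81961]
 [398.77835 224.62375]]
scene 95 120 125 145 163 (np.float64(122.56842105263158), np.float64(154.16842105263157))
[[120. 145.]
 [125. 145.]
 [125. 163.]
 [120. 163.]]
[ 0.47661478 -0.32786316  0.12496835] [-0.23074324 -0.00105703 -0.24997366 -0.06846192]
```

View pics/ro_top.png

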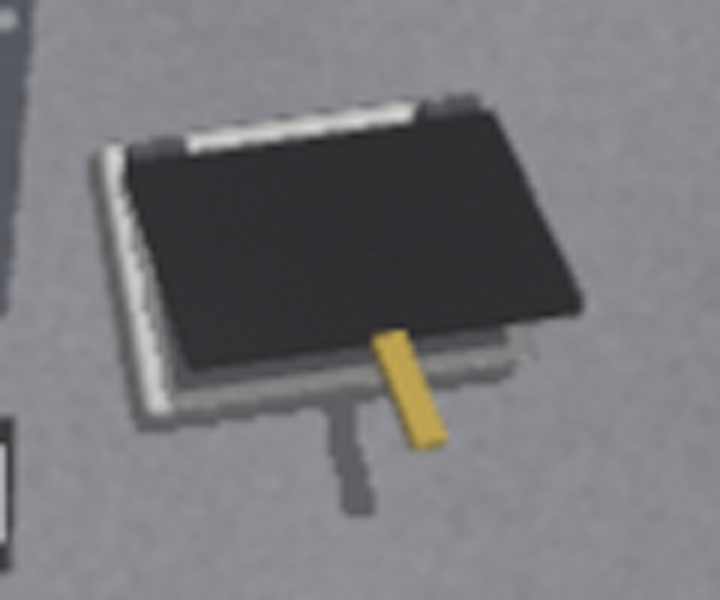

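View pics/ro_scene.png

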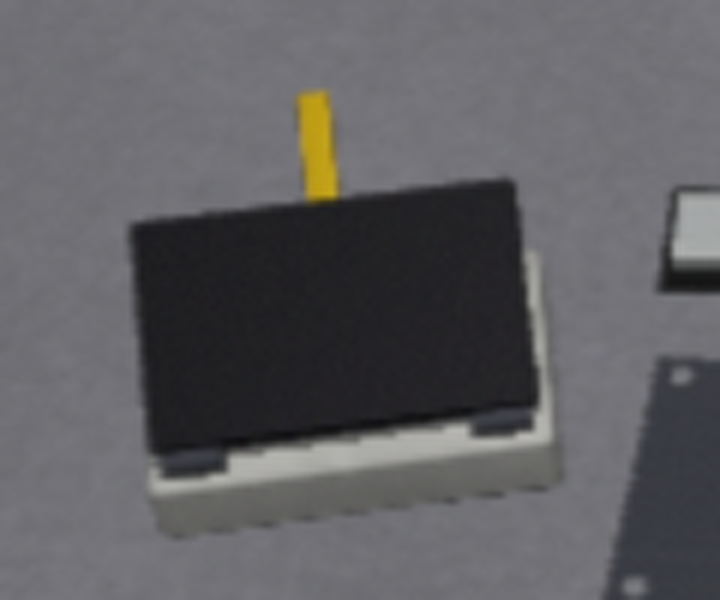

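```bash
cat > ro.py <<'E'
from h import *
from scipy.optimize import least_squares
ct=grab("top")[1]; cs=grab("scene")[1]
T=lambda a,b:(330+a/6,150+b/6); S=lambda a,b:(70+a/6,130+b/6)
obs=[]
# (cam, uv, kind, local)
B=[(ct,T(150,410),'b',(-.07,.1,.04)),(ct,T(100,148),'b',(.07,.1,.04)),(ct,T(525,350),'b',(-.07,-.1,.04)),
(cs,S(150,493),'b',(.07,-.1,.04)),(cs,S(556,440),'b',(.07,.1,.04)),(cs,S(172,537),'b',(.07,-.1,0)),(cs,S(560,487),'b',(.07,.1,0)),
(ct,T(197,370),'s',(-.126,.095,.0)),(ct,T(580,308),'s',(-.126,-.095,.0)),
(cs,S(130,223),'s',(-.126,-.095,.006)),(cs,S(514,180),'s',(-.126,.095,.006)),
(ct,(397.54,214.3),'s',(-.155,0,.005)),(cs,(122.57,154.17),'s',(-.155,0,.005))]
def X(v,k,l):
    x,y,yaw,th,hx=v; l=np.array(l)
    if k=='s':
        c,s=np.cos(th),np.sin(th)
        l=np.array([hx+l[0]*c+l[2]*s, l[1], .048-l[0]*s+l[2]*c])
    return np.array([x+np.cos(yaw)*l[0]-np.sin(yaw)*l[1],y+np.sin(yaw)*l[0]+np.cos(yaw)*l[1],l[2]])
f=lambda v:np.concatenate([proj(c,X(v,k,l))[0]-uv for c,uv,k,l in B])
s=least_squares(f,[.53,-.33,0,.5,.06],loss='soft_l1')
print(np.round(s.x,4),'yaw',np.degrees(s.x[2]),'th',np.degrees(s.x[3])); print(np.round(s.fun.reshape(-1,2) if len(s.fun)==2*len(B) else s.fun,1))
for a in (np.degrees(s.x[3]),40,50,60,63):
    v=s.x.copy(); v[3]=np.radians(a); print(round(a,1),X(v,'s',(-.155,0,.003)).round(4))
E
python3 ro.py
```

```text
[ 0.549  -0.3155  0.1711  0.4841  0.0615] yaw 9.800949152227256 th 27.73744542211541
[[-1.3  1.5]
 [-1.5 -0.3]
 [ 1.4  1.2]
 [-1.3  0.5]
 [-0.  -0.3]
 [-1.9  1.8]
 [ 0.9  0.4]
 [-2.5 -0. ]
 [-0.6 -0. ]
 [-0.9  0.1]
 [-0.5 -0.9]
 [-0.2 -0. ]
 [-0.3  0. ]]
27.7 [ 0.4758 -0.3282  0.1228]
40 [ 0.4945 -0.3249  0.1499]
50 [ 0.5137 -0.3216  0.1687]
60 [ 0.5358 -0.3178  0.1837]
63 [ 0.5429 -0.3166  0.1875]
```

```bash
cat >> h.py <<'E'
def plan(pos,yaw,n=None,g=1.0,o=None,show=True):
    """rows to go from the measured pose to world pos / yaw(deg), tool down (roll -90,pitch 0)"""
    o=o or arm.get_obs(); T=tool(o); R0=Ro.from_matrix(T[:3,:3]); R1=Ro.from_euler('xyz',[-90,0,yaw],degrees=True)
    d=np.array(pos)-T[:3,3]; w=(R0.inv()*R1).as_rotvec()
    need=max(np.linalg.norm(d)/.045,np.linalg.norm(w)/.14); n=n or int(np.ceil(need)) or 1
    rows=[]
    for i in range(n):
        R=R0*Ro.from_rotvec(w*i/n); rows.append([float(round(a,3)) for a in np.r_[R.inv().apply(d/n),w/n]]+[g])
    if show: print("pos",T[:3,3].round(4),"yaw",o["eef_rot"].round(2),"n",n); print(str(rows).replace(" ",""))
    return rows
E
python3 -c "
from h import *
plan((.476,-.328,.19),-80.2,n=10)"
```

```text
pos [ 0.2032 -0.6437  0.2313] yaw [-90.     0.   -72.48] n 10
[[-0.022,0.004,0.036,0.0,0.013,-0.0,1.0],[-0.022,0.004,0.035,0.0,0.013,-0.0,1.0],[-0.023,0.004,0.035,0.0,0.013,-0.0,1.0],[-0.023,0.004,0.035,0.0,0.013,-0.0,1.0],[-0.024,0.004,0.034,0.0,0.013,-0.0,1.0],[-0.024,0.004,0.034,0.0,0.013,-0.0,1.0],[-0.025,0.004,0.034,0.0,0.013,-0.0,1.0],[-0.025,0.004,0.033,0.0,0.013,-0.0,1.0],[-0.026,0.004,0.033,0.0,0.013,-0.0,1.0],[-0.026,0.004,0.033,0.0,0.013,-0.0,1.0]]
```

Emit:
{"name": "servo_tool", "arguments": {"deltas": [[-0.022,0.004,0.036,0,0.013,0,0.6],[-0.022,0.004,0.035,0,0.013,0,0.6],[-0.023,0.004,0.035,0,0.013,0,0.6],[-0.023,0.004,0.035,0,0.013,0,0.6],[-0.024,0.004,0.034,0,0.013,0,0.6],[-0.024,0.004,0.034,0,0.013,0,0.6],[-0.025,0.004,0.034,0,0.013,0,0.6],[-0.025,0.004,0.033,0,0.013,0,0.6],[-0.026,0.004,0.033,0,0.013,0,0.6],[-0.026,0.004,0.033,0,0.013,0,0.6],[0,0,0,0,0,0,0.6]], "newtons": 40}}

```text
clock: 2.65
position: [0.4856, -0.316, 0.1897]
eef_rot: [-89.9, -0.1, -80.5]
contact_force: [-1.2, -0.6, -0.6]
finger_gap: 0.604
```

```bash
python3 - <<'E'
from h import *
p,c,o=grab("wrist","w1")
print(o["position"],o["eef_rot"],o["finger_gap"])
m=cv2.inRange(cv2.cvtColor(p["image"],cv2.COLOR_RGB2HSV),(15,130,60),(32,255,255))
ys,xs=np.nonzero(m); print(len(xs),xs.mean(),ys.mean(),cv2.boxPoints(cv2.minAreaRect(np.c_[xs,ys].astype(np.float32))))
print(proj(c,[(.476,-.328,.1240)]), unproj(c,[(xs.mean(),ys.mean())],.125))
plan((.476,-.328,.1075),-80.2,g=.6)
E
```

```text
[ 0.48561171 -0.31598401  0.18973363] [-8.99225203e+01 -8.54842447e-02 -8.04610540e+01] 0.603985885580226
1245 270.29477911646586 219.70040160642571 [[261. 185.]
 [279. 185.]
 [279. 254.]
 [261. 254.]]
[[268.65185647 218.8809052 ]] [[ 0.47590235 -0.3293821   0.125     ]]
pos [ 0.4846 -0.3174  0.19  ] yaw [-89.94  -0.12 -80.47] n 2
[[0.004,0.041,-0.005,-0.0,-0.002,0.001,0.6],[0.004,0.041,-0.005,-0.0,-0.002,0.001,0.6]]
```

View pics/w1.png

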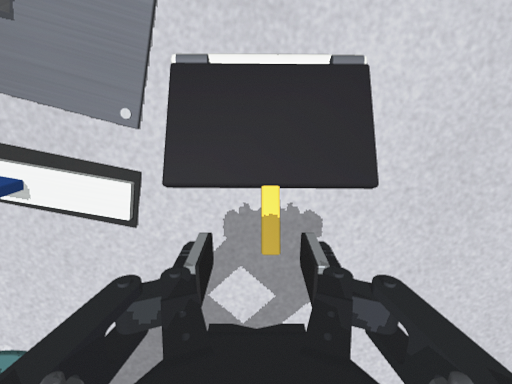

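The wrist picture shows the tab at (270,220), within 1.5 mm of my estimate, with its sides parallel to the fingers. I'll descend and pinch it.

Emit:
{"name": "servo_tool", "arguments": {"deltas": [[0.005,0.027,-0.005,0,0,0,0.6],[0.005,0.027,-0.004,0,0,0,0.6],[0.001,0.027,0,0,-0.003,0,0.6],[0,0,0,0,0,0,0.6]]}}

```text
clock: 3.1
position: [0.4765, -0.3328, 0.1085]
eef_rot: [-89.9, -0.3, -80.3]
contact_force: [-0.2, -0.1, -0.2]
finger_gap: 0.601
```

```bash
python3 - <<'E'
from h import *
plan((.475,-.3290,.1075),-80.2,g=.6)
E
```

```text
pos [ 0.4765 -0.3328  0.1085] yaw [-89.86  -0.3  -80.27] n 1
[[-0.004,0.001,-0.001,-0.002,-0.001,0.005,0.6]]
```

Emit:
{"name": "servo_tool", "arguments": {"deltas": [[-0.003,0.001,-0.001,-0.002,0,0.005,0.6],[0,0,0,0,0,0,0],[0,0,0,0,0,0,0],[0,0,0,0,0,0,0],[0,0,0,0,0,0,0]], "newtons": 30}}

```text
clock: 3.6
position: [0.4749, -0.33, 0.1121]
eef_rot: [-89.8, 0.1, -80.4]
contact_force: [5.8, -3.2, -7.1]
finger_gap: 0.177
```

```bash
python3 - <<'E'
from h import *
o=arm.get_obs(); print(o["position"],o["contact_force"],o["finger_gap"])
# arc from current: hinge in world
yaw=np.radians(9.8); hx=np.array([.549-0,-.3155])+.0615*np.array([np.cos(yaw),np.sin(yaw)]); print(hx)
T=tool(o); g=T[:3,3]+np.array([0,0,.0187]); r=(hx-g[:2])@[np.cos(yaw),np.sin(yaw)]; h=g[2]-.048
rho=np.hypot(r,h); th0=np.arctan2(h,r); print(rho,np.degrees(th0))
ths=np.linspace(th0,np.radians(61)+.0,12)
for a,b in zip(ths[:-1],ths[1:]):
    print(round(rho*(np.sin(b)-np.sin(a)),4), round(rho*(np.cos(a)-np.cos(b)),4))
E
```

```text
[ 0.47485674 -0.32998655  0.11211637] [ 5.83866875 -3.22747538 -7.13992793] 0.1768736371655918
[ 0.60960259 -0.30503212]
0.1601092692218775 31.147902590210432
0.0064 0.0041
0.0062 0.0044
0.006 0.0047
0.0058 0.0049
0.0055 0.0052
0.0053 0.0055
0.005 0.0057
0.0047 0.0059
0.0044 0.0062
0.0041 0.0064
0.0038 0.0065
```

Emit:
{"name": "servo_tool", "arguments": {"deltas": [[0,-0.006,0.004,0,0,0,0],[0,-0.006,0.004,0,0,0,0],[0,-0.006,0.005,0,0,0,0],[0,-0.006,0.005,0,0,0,0],[0,-0.0055,0.005,0,0,0,0],[0,-0.005,0.0055,0,0,0,0],[0,-0.005,0.0055,0,0,0,0],[0,-0.005,0.006,0,0,0,0]], "newtons": 40}}

```text
clock: 4.4
position: [0.5171, -0.323, 0.1595]
eef_rot: [-89.9, 0.0, -80.4]
contact_force: [3.2, -3.9, -13.1]
finger_gap: 0.178
```

```bash
cat > ang.py <<'E'
from h import *
o=arm.get_obs(); T=tool(o); print(o["position"],o["eef_rot"].round(1),o["contact_force"].round(1),o["finger_gap"])
yaw=np.radians(9.8); hx=np.array([.6096,-.3050]); g=T[:3,3]+np.array([0,0,.0187]); r=(hx-g[:2])@[np.cos(yaw),np.sin(yaw)]; h=g[2]-.048
print("rho",np.hypot(r,h),"th",np.degrees(np.arctan2(h,r)))
E
python3 ang.py
```

```text
[ 0.51713843 -0.32304017  0.1594731 ] [-89.9   0.  -80.4] [  3.2  -3.9 -13.1] 0.17781436047890142
rho 0.1606719276238845 th 54.113472339023154
```

Emit:
{"name": "servo_tool", "arguments": {"deltas": [[0,-0.004,0.006,0,0,0,0],[0,-0.004,0.006,0,0,0,0],[0,-0.004,0.006,0,0,0,0],[0,0,0,0,0,0,0]]}}

```text
clock: 4.8
position: [0.5372, -0.3198, 0.1725]
eef_rot: [-90.0, 0.0, -80.3]
contact_force: [2.1, -1.9, -7.0]
finger_gap: 0.17
```

```bash
python3 ang.py; python3 - <<'E'
from h import *
from scipy.optimize import least_squares
for n in ("top","scene"):
    p,c,o=grab(n)
    if n=="top": crop(p,330,130,450,250,5,"ro_top2")
    else: crop(p,70,100,190,230,5,"ro_scene2")
E
```

```text
[ 0.53723677 -0.31981401  0.17246429] [-90.    0.  -80.3] [ 2.1 -1.9 -7. ] 0.17029162109398863
rho 0.16107980136147343 th 62.72017116469736
```

View pics/ro_scene2.png

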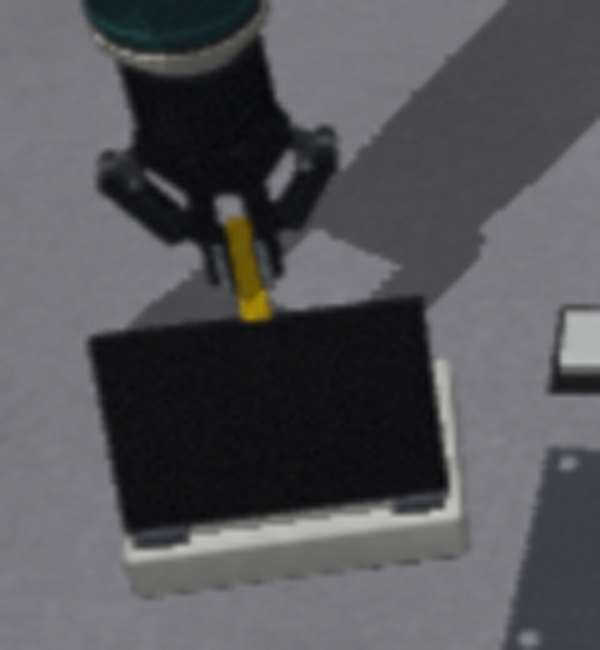

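Emit:
{"name": "servo_tool", "arguments": {"deltas": [[0,0,0,0,0,0,0.5],[0,0,0,0,0,0,0.5],[0,0,0,0,0,0,0.5],[0,-0.03,-0.01,0,0,0,0.5],[0,-0.04,-0.04,0,0,0,0.5],[0,0,-0.04,0,0,0,0.5],[0,0,-0.04,0,0,0,0.5],[0,0,-0.04,0,0,0,0.5]]}}

```text
clock: 5.7
position: [0.3719, -0.3471, 0.246]
eef_rot: [-89.7, -0.1, -80.0]
contact_force: [0.1, -0.8, -0.3]
finger_gap: 0.499
```

```bash
cat > scr.py <<'E'
from h import *
from scipy.optimize import least_squares
cs={};uv={}
for n in ("top","scene"):
    p,c,o=grab(n); cs[n]=c
    m=cv2.inRange(cv2.cvtColor(p["image"],cv2.COLOR_RGB2HSV),(15,130,60),(32,255,255))
    if n=="top": m[:, :330]=0
    else: m[:, 200:]=0
    ys,xs=np.nonzero(m); uv[n]=(xs.mean(),ys.mean()); print(n,len(xs))
    if n=="scene": crop(p,70,100,190,230,5,"ro_scene3")
f=lambda X: np.r_[proj(cs["top"],X)[0]-uv["top"],proj(cs["scene"],X)[0]-uv["scene"]]
s=least_squares(f,[.5,-.33,.15]); X=s.x; print(X,s.fun)
yaw=np.radians(9.8); hx=np.array([.6096,-.3050]); r=(hx-X[:2])@[np.cos(yaw),np.sin(yaw)]; h=X[2]-.048
print("rho",np.hypot(r,h),"screen",np.degrees(np.arctan2(h,r))-1.5)
print(arm.get_obs()["position"])
E
python3 scr.py
```

```text
top 63
scene 405
[ 0.50740699 -0.30541345  0.40664201] [35.9656005  -0.44810792 44.78972236 15.63288732]
rho 0.3725306993724214 screen 72.80556007918837
[ 0.3702049  -0.34775155  0.24631763]
```

View pics/ro_scene3.png

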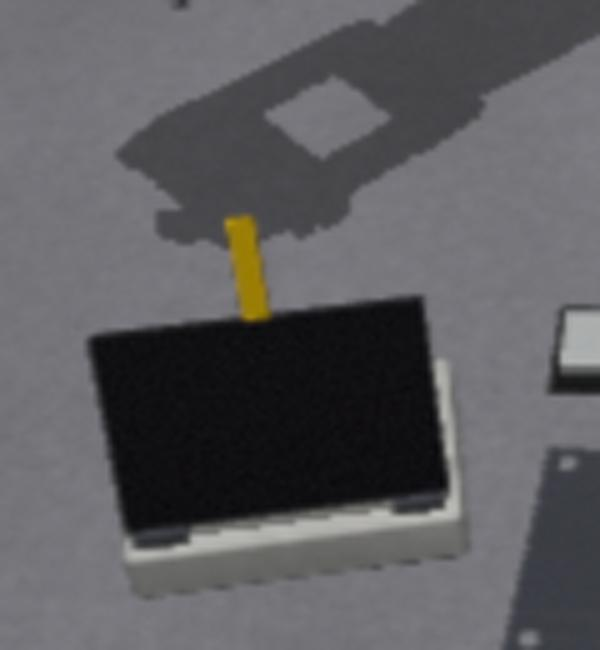

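```bash
sed -i 's/else: m\[:, 200:\]=0/else: m[:, 200:]=0; m[:110]=0; m[:,:80]=0; m[170:]=0/; s/if n=="top": m\[:, :330\]=0/if n=="top": m[:, :330]=0; m[:170]=0; m[250:]=0/' scr.py; python3 scr.py
```

```text
top 64
scene 119
[ 0.53229717 -0.32022496  0.18242625] [-0.64062483 -0.00169921 -0.68923703 -0.19461845]
rho 0.15580288181485538 screen 58.13208661987182
[ 0.37283085 -0.34734503  0.2457278 ]
```

The screen sits at about 58 degrees. Next is a wrist view over the stage and mat on the way to the tray.

```bash
python3 -c "
from h import *
plan((.52,-.01,.30),-85,n=9)"
```

```text
pos [ 0.3728 -0.3473  0.2457] yaw [-89.68  -0.1  -80.15] n 9
[[-0.034,-0.006,0.023,-0.001,0.009,0.0,1.0],[-0.034,-0.006,0.022,-0.001,0.009,0.0,1.0],[-0.035,-0.006,0.022,-0.001,0.009,0.0,1.0],[-0.035,-0.006,0.022,-0.001,0.009,0.0,1.0],[-0.035,-0.006,0.021,-0.001,0.009,0.0,1.0],[-0.035,-0.006,0.021,-0.001,0.009,0.0,1.0],[-0.035,-0.006,0.021,-0.001,0.009,0.0,1.0],[-0.036,-0.006,0.02,-0.001,0.009,0.0,1.0],[-0.036,-0.006,0.02,-0.001,0.009,0.0,1.0]]
```

Emit:
{"name": "servo_tool", "arguments": {"deltas": [[-0.034,-0.006,0.023,-0.001,0.009,0,0.7],[-0.034,-0.006,0.022,-0.001,0.009,0,0.7],[-0.035,-0.006,0.022,-0.001,0.009,0,0.7],[-0.035,-0.006,0.022,-0.001,0.009,0,0.7],[-0.035,-0.006,0.021,-0.001,0.009,0,0.7],[-0.035,-0.006,0.021,-0.001,0.009,0,0.7],[-0.035,-0.006,0.021,-0.001,0.009,0,0.7],[-0.036,-0.006,0.02,0,0.009,0,0.7],[-0.025,-0.006,0.01,0,0.009,0,0.7],[0,0,0,0,0,0,0.7],[0,0,0,0,0,0,0.7]]}}

```text
clock: 7.0
position: [0.5233, -0.0007, 0.3017]
eef_rot: [-90.1, 0.1, -84.5]
contact_force: [0.4, -0.9, 0.6]
finger_gap: 0.7
```

```bash
python3 - <<'E'
from h import *
p,c,o=grab("wrist","w2"); print(o["position"],o["eef_rot"])
np.save("w2.npy",p["image"]); import pickle; pickle.dump((c,o),open("w2.pkl","wb"))
E
```

```text
[ 0.52326624 -0.00068449  0.30169664] [-90.1307932    0.10337296 -84.52881687]
```

View pics/w2.png

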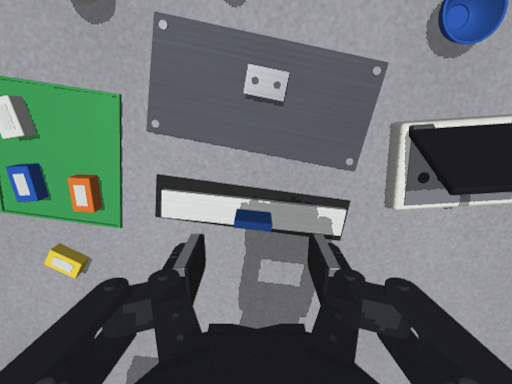

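```bash
cat > fit.py <<'E'
from h import *
from scipy.optimize import least_squares
def local(v,L):
    L=np.atleast_2d(L); c,s=np.cos(v[2]),np.sin(v[2])
    return np.c_[v[0]+c*L[:,0]-s*L[:,1],v[1]+s*L[:,0]+c*L[:,1],L[:,2]]
def fitpose(c,uv,L,v0):
    s=least_squares(lambda v:(proj(c,local(v,L))-uv).ravel(),v0,loss='soft_l1'); return s.x,(proj(c,local(s.x,L))-uv)
def sub(img,pts,w=4):
    g=cv2.cvtColor(img,cv2.COLOR_RGB2GRAY)
    return cv2.cornerSubPix(g,np.array(pts,np.float32).reshape(-1,1,2),(w,w),(-1,-1),(3,30,.01)).reshape(-1,2)
E
python3 - <<'E'
from fit import *
import pickle
c,o=pickle.load(open("w2.pkl","rb")); im=np.load("w2.npy")
pts=[(155,12),(388,64),(355,170),(147,131),(249,64),(289,72),(285,103),(244,93)]
q=sub(im,pts); print(q.round(1).tolist())
L=[(.085,.175,.008),(.085,-.175,.008),(-.085,-.175,.008),(-.085,.175,.008),(.04,.03,.034),(.04,-.03,.034),(0,-.03,.034),(0,.03,.034)]
v,r=fitpose(c,q,L,[.62,0,-.09]); print(v.round(4),np.degrees(v[2]),r.round(1).tolist())
pts=[(157,176),(350,202),(341,240),(155,215),(163,191),(348,209),(341,236),(161,214)]
q=sub(im,pts,3); print(q.round(1).tolist())
L=[(.17,.04,.004)]*4
L=[(-.17,.04,.004),(.17,.04,.004),(.17,-.04,.004),(-.17,-.04,.004)]
v,r=fitpose(c,q[:4],L,[.44,0,-1.6]); print("mat",v.round(4),np.degrees(v[2]),r.round(1).tolist())
L=[(-.16,.025,.014),(.16,.025,.014),(.16,-.025,.014),(-.16,-.025,.014)]
v,r=fitpose(c,q[4:],L,[.44,0,-1.6]); print("se",v.round(4),np.degrees(v[2]),r.round(1).tolist())
b=cv2.cvtColor(im,cv2.COLOR_RGB2BGR)
for x,y in q: cv2.circle(b,(int(x),int(y)),2,(0,0,255),-1)
cv2.imwrite("pics/w2c.png",cv2.resize(b[150:260,130:370],None,fx=3.3,fy=3.3))
E
```

```text
[[154.0, 10.899999618530273], [388.20001220703125, 62.29999923706055], [354.20001220703125, 171.0], [145.89999389648438, 130.60000610351562], [247.5, 63.5], [288.8999938964844, 72.30000305175781], [282.79998779296875, 100.9000015258789], [243.1999969482422, 92.80000305175781]]
[ 6.173e-01 -5.000e-04 -9.460e-02] -5.419733210784724 [[-0.7, -0.4], [0.7, -0.1], [0.5, 0.7], [-0.6, 0.5], [0.1, -0.3], [0.4, -0.3], [0.3, 0.4], [-0.6, 0.3]]
[[156.39999389648438, 173.6999969482422], [350.0, 200.5], [339.3999938964844, 240.3000030517578], [155.0, 216.3000030517578], [161.0, 189.8000030517578], [346.5, 210.3000030517578], [340.20001220703125, 235.3000030517578], [160.8000030517578, 216.5]]
mat [ 4.3210e-01 -4.0000e-04 -1.6162e+00] -92.60123520775961 [[-0.7, -0.3], [0.7, -0.2], [0.6, 0.6], [-0.6, 0.3]]
se [ 0.4273 -0.0038 -1.589 ] -91.04287265058223 [[-0.1, -0.3], [-0.0, -0.4], [0.3, 0.5], [-0.1, 0.2]]
```

View pics/w2c.png

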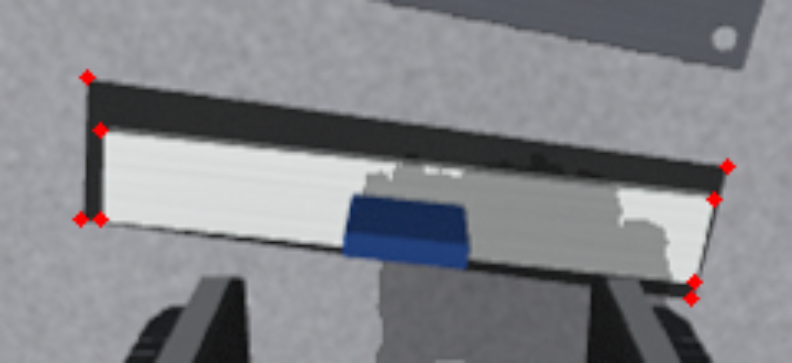

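Mat and straightedge corners fit within 1 px: the stage is at (0.617, -0.0005), yaw -5.4°. Now over the tray.

```bash
python3 -c "
from h import *
plan((.46,.33,.20),-85,n=9)"
```

```text
pos [ 0.5232 -0.001   0.3017] yaw [-90.13   0.11 -84.57] n 9
[[-0.037,0.011,-0.003,0.0,0.001,-0.0,1.0],[-0.037,0.011,-0.004,0.0,0.001,-0.0,1.0],[-0.037,0.011,-0.004,0.0,0.001,-0.0,1.0],[-0.037,0.011,-0.004,0.0,0.001,-0.0,1.0],[-0.037,0.011,-0.004,0.0,0.001,-0.0,1.0],[-0.037,0.011,-0.004,0.0,0.001,-0.0,1.0],[-0.037,0.011,-0.004,0.0,0.001,-0.0,1.0],[-0.037,0.011,-0.004,0.0,0.001,-0.0,1.0],[-0.037,0.011,-0.004,0.0,0.001,-0.0,1.0]]
```

Emit:
{"name": "servo_tool", "arguments": {"deltas": [[-0.037,0.011,-0.004,0,0,0,0.7],[-0.037,0.011,-0.004,0,0,0,0.7],[-0.037,0.011,-0.004,0,0,0,0.7],[-0.037,0.011,-0.004,0,0,0,0.7],[-0.037,0.011,-0.004,0,0,0,0.7],[-0.037,0.011,-0.004,0,0,0,0.7],[-0.037,0.011,-0.004,0,0,0,0.7],[-0.037,0.011,-0.004,0,0,0,0.7],[-0.025,0.011,-0.004,0,0,0,0.7],[0,0,0,0,0,0,0.7],[0,0,0,0,0,0,0.7]]}}

```text
clock: 8.15
position: [0.4578, 0.3182, 0.1973]
eef_rot: [-90.2, -0.0, -85.3]
contact_force: [0.1, -0.7, 0.0]
finger_gap: 0.696
```

```bash
cat > spec.py <<'E'
from fit import *
import sys
name=sys.argv[1]
p,c,o=grab("wrist",name); print(o["position"].round(4),o["eef_rot"].round(2))
seen=[]
for d in arm.trace(p,"specimen1"):
    r=rect(c,d["pixels"],.029)
    if d["score"]<.2: continue
    col=np.median(p["image"][d["pixels"]],axis=0)
    print(round(d["score"],2),np.round(d["uv"]),d["pixels"].sum(),r,col)
E
python3 spec.py w3
```

```text
[0.4578 0.3182 0.1973] [-9.018e+01 -3.000e-02 -8.532e+01]
0.89 [ 85. 114.] 4372 (0.5128, 0.5182, 92.8, 60.4, -42.0) [ 45.  86. 168.]
0.87 [208. 178.] 1555 (0.4506, 0.3747, 62.6, 38.6, 8.8) [ 49.  91. 175.]
0.8 [238. 280.] 1351 (0.3115, 0.3301, 64.4, 49.0, 63.8) [138. 122.  60.]
0.71 [285. 189.] 1490 (0.4416, 0.2836, 63.3, 37.1, 3.7) [194. 111.  51.]
0.65 [204.  85.] 1957 (0.5525, 0.3828, 59.0, 37.5, 13.1) [217. 218. 216.]
```

View pics/w3.png

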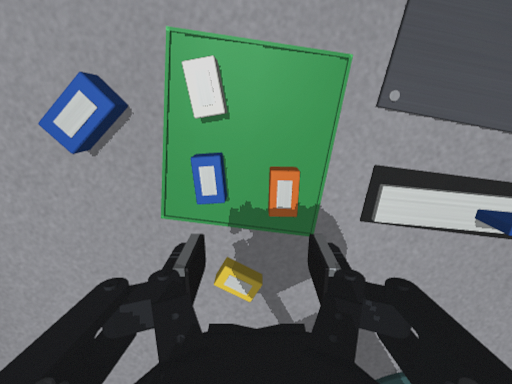

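The wrist view shows white at (204,85), blue at (208,178) and orange at (285,189) in the tray, all with inserts up. The yellow (238,280) and large blue (85,114) look-alikes are outside. I pick orange first.

```bash
python3 -c "
from h import *
plan((.4405,.2835,.10),-86.3,n=4,g=.7)"
```

```text
pos [0.458  0.3178 0.1976] yaw [-9.015e+01 -2.000e-02 -8.538e+01] n 4
[[0.008,0.024,-0.005,0.001,0.004,0.0,0.7],[0.008,0.024,-0.005,0.001,0.004,0.0,0.7],[0.008,0.024,-0.005,0.001,0.004,0.0,0.7],[0.008,0.024,-0.005,0.001,0.004,0.0,0.7]]
```

Emit:
{"name": "servo_tool", "arguments": {"deltas": [[0.008,0.024,-0.005,0.001,0.004,0,0.7],[0.008,0.024,-0.005,0.001,0.004,0,0.7],[0.008,0.024,-0.005,0.001,0.004,0,0.7],[0.006,0.022,-0.004,0,0.004,0,0.7],[0,0,0,0,0,0,0.7]]}}

```text
clock: 8.75
position: [0.4442, 0.2808, 0.1042]
eef_rot: [-89.6, 0.1, -86.7]
contact_force: [0.4, -1.1, -0.4]
finger_gap: 0.704
```

```bash
python3 -c "
from h import *
plan((.4405,.2835,.008),-86.3,n=3,g=.7)"
```

```text
pos [0.4442 0.2808 0.1042] yaw [-89.64   0.11 -86.74] n 3
[[-0.001,0.032,-0.001,-0.002,-0.003,-0.001,0.7],[-0.001,0.032,-0.001,-0.002,-0.003,-0.001,0.7],[-0.001,0.032,-0.001,-0.002,-0.003,-0.001,0.7]]
```

Emit:
{"name": "servo_tool", "arguments": {"deltas": [[-0.001,0.031,-0.001,-0.002,-0.002,0,0.7],[-0.001,0.031,-0.001,-0.002,-0.002,0,0.7],[-0.001,0.024,-0.001,-0.002,-0.002,0,0.7],[0,0.004,0,0,0,0,0.7],[0,0,0,0,0,0,0.7]]}}

```text
clock: 9.25
position: [0.4471, 0.2833, 0.0202]
eef_rot: [-89.5, 0.4, -86.7]
contact_force: [0.2, -0.8, -0.3]
finger_gap: 0.702
```

```bash
python3 -c "
from h import *
p,c,o=grab('wrist','w4')
plan((.4405,.2835,.006),-86.3,n=1,g=.7)"
```

```text
pos [0.4473 0.2834 0.0205] yaw [-89.45   0.37 -86.66] n 1
[[-0.0,0.014,-0.007,-0.01,-0.006,-0.006,0.7]]
```

View pics/w4.png

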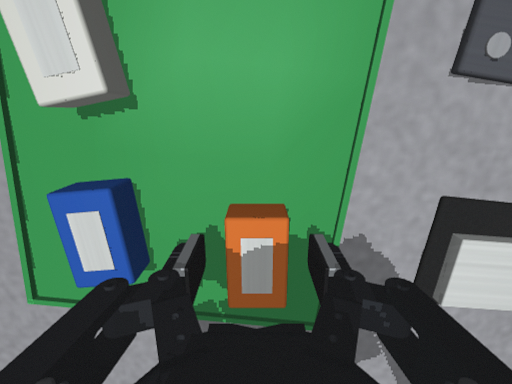

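Emit:
{"name": "servo_tool", "arguments": {"deltas": [[0,0.013,-0.006,-0.008,-0.004,-0.006,0.7],[0,0.003,-0.001,0,0,0,0.7],[0,0,0,0,0,0,0.1],[0,0,0,0,0,0,0.1],[0,0,0,0,0,0,0.1],[0,0,0,0,0,0,0.1]], "newtons": 50}}

```text
clock: 9.9
position: [0.442, 0.2841, 0.008]
eef_rot: [-89.6, 0.1, -86.4]
contact_force: [-0.2, -0.8, -1.6]
finger_gap: 0.411
```

```bash
python3 - <<'E'
from h import *
p,c,o=grab('wrist','w5'); print(o["position"],o["eef_rot"],o["finger_gap"],o["contact_force"])
for d in arm.trace(p,"specimen2"): print(d["score"],d["uv"],d["pixels"].sum(),rect(c,d["pixels"],.029))
E
```

```text
[0.44196536 0.28410972 0.00798839] [-89.63540556   0.14004912 -86.41770333] 0.4114184095809193 [-0.15220584 -0.78846691 -1.63574843]
0.95 [86.7, 233.0] 10176 (0.4513, 0.37, 63.2, 47.9, 8.6)
0.86 [54.4, 46.5] 9573 (0.5369, 0.3733, 48.5, 34.8, -86.4)
0.84 [256.9, 255.8] 7757 (0.4422, 0.2844, 68.0, 36.6, 3.8)
```

View pics/w5.png

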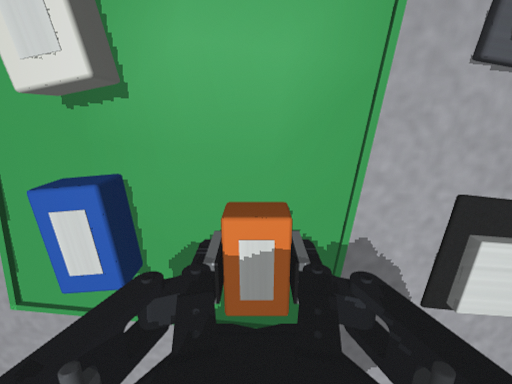

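```bash
cat >> fit.py <<'E'
ST=np.array([.6173,-.0005,np.radians(-5.42)])
def st(x,y,z=0): return local(ST,[(x,y,z)])[0]
E
python3 - <<'E'
from fit import *
p,c,o=grab('wrist')
w=unproj(c,[(257,216),(257,315),(257,240),(257,301)],.029); print(w, w[:2].mean(0),w[2:].mean(0))
print("targets",[st(.0165,y).round(4) for y in (-.066,.066,.132)])
plan((.5,.15,.12),-45,n=8,g=.1)
E
```

```text
[[0.46836113 0.28578694 0.029     ]
 [0.4090297  0.28193795 0.029     ]
 [0.45529259 0.28493915 0.029     ]
 [0.41835908 0.28254317 0.029     ]] [0.43869542 0.28386245 0.029     ] [0.43682583 0.28374116 0.029     ]
targets [array([ 0.6275, -0.0678,  0.    ]), array([0.64  , 0.0636, 0.    ]), array([0.6462, 0.1294, 0.    ])]
pos [0.4419 0.284  0.0078] yaw [-89.65   0.13 -86.42] n 8
[[0.017,-0.014,0.006,-0.001,-0.09,-0.0,0.1],[0.018,-0.014,0.005,-0.001,-0.09,-0.0,0.1],[0.018,-0.014,0.003,-0.001,-0.09,-0.0,0.1],[0.018,-0.014,0.001,-0.001,-0.09,-0.0,0.1],[0.018,-0.014,-0.0,-0.001,-0.09,-0.0,0.1],[0.018,-0.014,-0.002,-0.001,-0.09,-0.0,0.1],[0.018,-0.014,-0.004,-0.001,-0.09,-0.0,0.1],[0.018,-0.014,-0.005,-0.001,-0.09,-0.0,0.1]]
```

```bash
python3 - <<'E'
from fit import *
o=arm.get_obs(); o=dict(o); o["position"]=np.array(o["position"])+[0,0,.11]
print(st(.0165,-.063)); plan(st(.0165,-.063,.11),-5.42,n=11,g=.1,o=o)
E
```

```text
[ 0.62777551 -0.06477685  0.        ]
pos [0.4419 0.284  0.1178] yaw [-89.65   0.13 -86.42] n 11
[[0.033,0.001,0.015,-0.001,-0.129,0.0,0.1],[0.034,0.001,0.011,-0.001,-0.129,0.0,0.1],[0.035,0.001,0.006,-0.001,-0.129,0.0,0.1],[0.036,0.001,0.001,-0.001,-0.129,0.0,0.1],[0.036,0.001,-0.003,-0.001,-0.129,0.0,0.1],[0.035,0.001,-0.008,-0.001,-0.129,0.0,0.1],[0.034,0.001,-0.012,-0.001,-0.129,0.0,0.1],[0.032,0.001,-0.016,-0.001,-0.129,0.0,0.1],[0.03,0.001,-0.02,-0.001,-0.129,0.0,0.1],[0.027,0.001,-0.024,-0.001,-0.129,0.0,0.1],[0.023,0.001,-0.027,-0.001,-0.129,0.0,0.1]]
```

Emit:
{"name": "servo_tool", "arguments": {"deltas": [[0,-0.02,0,0,0,0,0.1],[0,-0.045,0,0,0,0,0.1],[0,-0.045,0,0,0,0,0.1],[0,0,0,0,0,0,0.1]]}}

```text
clock: 10.45
position: [0.4402, 0.2831, 0.1199]
eef_rot: [-89.9, 0.0, -86.4]
contact_force: [0.1, 0.2, -1.3]
finger_gap: 0.41
```

Emit:
{"name": "servo_tool", "arguments": {"deltas": [[0.033,0.001,0.015,0,-0.129,0,0.1],[0.034,0.001,0.011,0,-0.129,0,0.1],[0.035,0.001,0.006,0,-0.129,0,0.1],[0.036,0,0.001,0,-0.129,0,0.1],[0.036,0,-0.003,0,-0.129,0,0.1],[0.035,0,-0.008,0,-0.129,0,0.1],[0.034,0,-0.012,0,-0.129,0,0.1],[0.032,0,-0.016,0,-0.129,0,0.1],[0.03,0,-0.02,0,-0.129,0,0.1],[0.02,0,-0.018,0,-0.1,0,0.1],[0,0,0,0,0,0,0.1]]}}

```text
clock: 11.55
position: [0.6167, -0.0345, 0.1118]
eef_rot: [-89.9, -0.0, -11.1]
contact_force: [-0.7, 0.6, -1.2]
finger_gap: 0.411
```

```bash
python3 - <<'E'
from fit import *
p,c,o=grab("wrist","w6"); print(o["finger_gap"],o["contact_force"])
plan(st(.0165,-.063,.06),-5.42,n=2,g=.1)
E
```

```text
0.41122373185247146 [-0.68928345  0.62602023 -1.20886284]
pos [ 0.616  -0.0334  0.1116] yaw [-8.985e+01  1.000e-02 -1.125e+01] n 2
[[0.009,0.026,-0.014,-0.001,-0.051,-0.0,0.1],[0.008,0.026,-0.015,-0.001,-0.051,-0.0,0.1]]
```

View pics/w6.png

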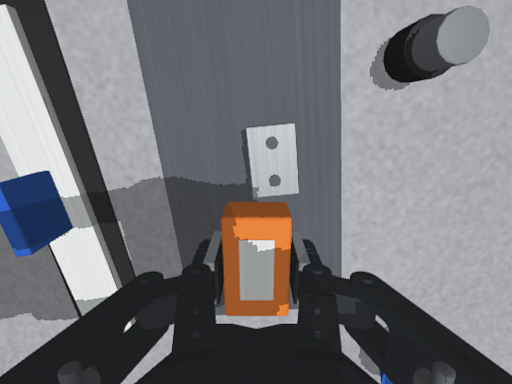

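Emit:
{"name": "servo_tool", "arguments": {"deltas": [[0.009,0.012,-0.015,0,-0.051,0,0.1],[0.008,0.012,-0.015,0,-0.051,0,0.1],[0,0,0,0,0,0,0.1]]}}

```text
clock: 11.9
position: [0.627, -0.0648, 0.0855]
eef_rot: [-89.8, 0.1, -5.4]
contact_force: [0.5, 0.3, -1.2]
finger_gap: 0.413
```

```bash
python3 - <<'E'
from fit import *
plan(st(.0165,-.063,.04),-5.42,n=2,g=.1)
E
```

```text
pos [ 0.627  -0.0648  0.0855] yaw [-8.981e+01  6.000e-02 -5.370e+00] n 2
[[0.0,0.023,-0.0,-0.002,0.0,-0.001,0.1],[0.0,0.023,0.0,-0.002,0.0,-0.001,0.1]]
```

Emit:
{"name": "servo_tool", "arguments": {"deltas": [[0,0.025,0,-0.002,0,0,0.1],[0,0.025,0,-0.001,0,0,0.1],[0,0.012,0,0,0,0,0.1],[0,0,0,0,0,0,0.1]]}}

```text
clock: 12.3
position: [0.6261, -0.0611, 0.0227]
eef_rot: [-89.9, 0.0, -5.7]
contact_force: [0.2, -0.2, -0.4]
finger_gap: 0.407
```

```bash
python3 - <<'E'
from fit import *
print(arm.get_obs()["contact_force"])
plan(st(.0165,-.063,.0135),-5.42,n=1,g=.1)
E
```

```text
[ 0.1908598  -0.1546282  -0.44082736]
pos [ 0.6261 -0.0611  0.0227] yaw [-8.994e+01  3.000e-02 -5.690e+00] n 1
[[0.002,0.009,-0.003,-0.001,-0.005,-0.0,0.1]]
```

Emit:
{"name": "servo_tool", "arguments": {"deltas": [[0.001,0.003,-0.003,0,-0.004,0,0.1],[0.001,0.005,-0.001,0,0,0,0.1],[0,0.002,0,0,0,0,0.1],[0,0,0,0,0,0,0.1]]}}

```text
clock: 12.7
position: [0.6291, -0.0648, 0.0154]
eef_rot: [-89.9, -0.2, -5.5]
contact_force: [0.3, -0.8, -0.4]
finger_gap: 0.411
```

```bash
python3 - <<'E'
from fit import *
p,c,o=grab("wrist","w7"); print(o["contact_force"],o["finger_gap"])
plan(st(.0165,-.063,.0135),-5.42,n=1,g=.1)
E
```

```text
[ 0.27677908 -0.80957708 -0.44801553] 0.41112667448813867
pos [ 0.6292 -0.0649  0.0156] yaw [-89.93  -0.19  -5.48] n 1
[[-0.001,0.002,-0.0,-0.001,-0.001,0.003,0.1]]
```

View pics/w7.png

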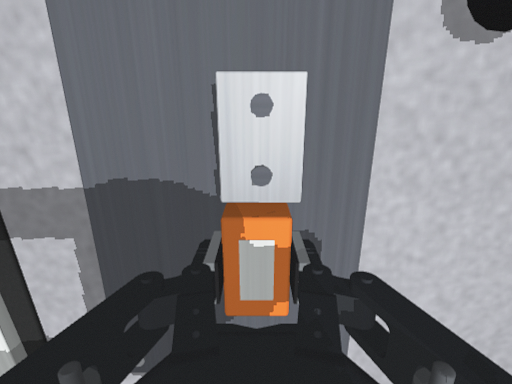

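```bash
cat >> fit.py <<'E'
def tost(w):
    w=np.atleast_2d(w); c,s=np.cos(ST[2]),np.sin(ST[2]); d=w[:,:2]-ST[:2]; return np.c_[c*d[:,0]+s*d[:,1],-s*d[:,0]+c*d[:,1]]
E
python3 - <<'E'
from fit import *
p,c,o=grab("wrist")
q=sub(p["image"],[(217,72),(306,72),(300,202),(221,202)],4); print(q,(tost(unproj(c,q,.034))*1000).round(1))
print((tost(unproj(c,[(223,217),(291,217),(289,315),(223,315)],.036))*1000).round(1))
crop(p,180,50,340,330,2.1,"c7")
E
```

```text
[[215.67453  71.23187]
 [306.35156  71.44304]
 [300.29138 201.23643]
 [221.45839 201.85378]] [[  0.7  29.8]
 [ 39.6  29.8]
 [ 39.9 -29.2]
 [  0.8 -29.5]]
[[  1.6 -36.7]
 [ 35.3 -36.8]
 [ 36.6 -96.4]
 [ -0.6 -96.2]]
```

View pics/c7.png

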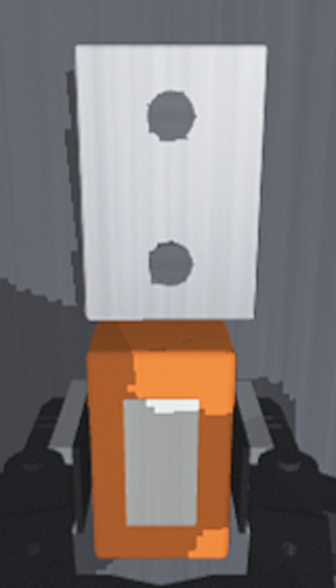

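Emit:
{"name": "servo_tool", "arguments": {"deltas": [[-0.002,0.001,0,0,0,0.003,0.1],[-0.001,0.001,0,0,0,0,0.1],[0,0.001,0,0,0,0,0.1],[0,0,0,0,0,0,0.1]]}}

```text
clock: 13.2
position: [0.6261, -0.0646, 0.013]
eef_rot: [-89.9, -0.0, -5.5]
contact_force: [0.0, 0.7, -1.3]
finger_gap: 0.41
```

```bash
python3 - <<'E'
from fit import *
o=arm.get_obs(); print(o["position"],o["eef_rot"],o["contact_force"],tost(o["position"])*1000)
E
```

```text
[ 0.62610639 -0.06463012  0.01296133] [-8.99351429e+01 -4.65924340e-02 -5.48899251e+00] [ 0.0454208   0.69300145 -1.25376394] [[ 14.82448459 -63.01158016]]
```

Emit:
{"name": "servo_tool", "arguments": {"deltas": [[0,0,0,0,0,0,0.7],[0,0,0,0,0,0,0.7],[0,0,0,0,0,0,0.7],[0,-0.03,0,0,0,0,0.7],[0,-0.045,0,0,0,0,0.7],[0,-0.045,0,0,0,0,0.7]]}}

```text
clock: 13.8
position: [0.6231, -0.0643, 0.1294]
eef_rot: [-89.9, 0.6, -5.5]
contact_force: [0.4, 0.4, 0.2]
finger_gap: 0.702
```

```bash
python3 - <<'E'
from fit import *
p,c,o=grab("wrist","w8")
for d in arm.trace(p,"specimen2"): 
    if d["score"]>.3:
        r=rect(c,d["pixels"],.034); print(d["score"],d["uv"],r,tost(r[:2])*1000)
plan((.45,.372,.15),-81.2,n=11,g=.7)
E
```

```text
0.69 [262.2, 193.5] (0.6261, -0.0648, 64.3, 36.6, 84.7) [[ 14.83416517 -63.18130692]]
pos [ 0.626  -0.0648  0.1355] yaw [-8.994e+01 -1.000e-02 -5.490e+00] n 11
[[-0.02,-0.001,0.038,-0.0,0.12,-0.0,0.7],[-0.024,-0.001,0.035,-0.0,0.12,-0.0,0.7],[-0.028,-0.001,0.032,-0.0,0.12,-0.0,0.7],[-0.032,-0.001,0.029,-0.0,0.12,-0.0,0.7],[-0.035,-0.001,0.025,-0.0,0.12,-0.0,0.7],[-0.038,-0.001,0.02,-0.0,0.12,-0.0,0.7],[-0.04,-0.001,0.016,-0.0,0.12,-0.0,0.7],[-0.041,-0.001,0.011,-0.0,0.12,-0.0,0.7],[-0.042,-0.001,0.006,-0.0,0.12,-0.0,0.7],[-0.043,-0.001,0.0,-0.0,0.12,-0.0,0.7],[-0.043,-0.001,-0.005,-0.0,0.12,-0.0,0.7]]
```

View pics/w8.png

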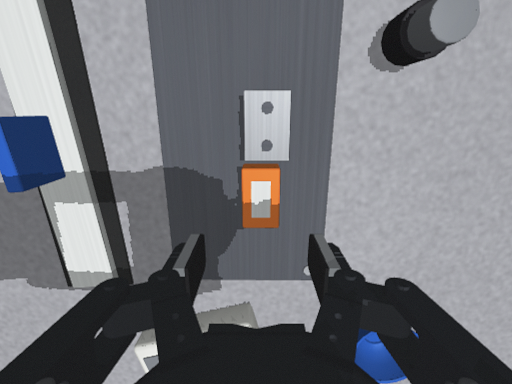

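Orange stands at (261,196), slightly in front of the steel block at (267,125), as I intended. Now the blue one.

Emit:
{"name": "servo_tool", "arguments": {"deltas": [[-0.02,-0.001,0.038,0,0.12,0,0.7],[-0.024,-0.001,0.035,0,0.12,0,0.7],[-0.028,-0.001,0.032,0,0.12,0,0.7],[-0.032,-0.001,0.029,0,0.12,0,0.7],[-0.035,-0.001,0.025,0,0.12,0,0.7],[-0.038,-0.001,0.02,0,0.12,0,0.7],[-0.04,-0.001,0.016,0,0.12,0,0.7],[-0.041,-0.001,0.011,0,0.12,0,0.7],[-0.042,-0.001,0.006,0,0.12,0,0.7],[-0.043,-0.001,0,0,0.12,0,0.7],[-0.025,0,-0.003,0,0.1,0,0.7],[0,0,0,0,0,0,0.7]]}}

```text
clock: 15.1
position: [0.4588, 0.3741, 0.1453]
eef_rot: [-89.6, 0.1, -83.2]
contact_force: [0.3, -0.6, 0.7]
finger_gap: 0.701
```

```bash
python3 spec.py w9; python3 -c "
from h import *
plan((.4506,.374,.07),-81.2,n=2,g=.7)"
```

```text
[0.4588 0.3741 0.1453] [-89.65   0.09 -83.23]
0.89 [274. 309.] 1616 (0.3132, 0.3339, 68.2, 50.0, 64.3) [121. 116.  42.]
0.81 [254. 196.] 2111 (0.4513, 0.3769, 64.8, 36.4, 7.8) [ 48.  90. 173.]
0.78 [111. 118.] 5632 (0.5133, 0.5194, 89.6, 56.0, -42.4) [ 48.  89. 171.]
0.56 [257.  92.] 2682 (0.5525, 0.3842, 59.6, 35.6, 14.4) [217. 218. 217.]
pos [0.4598 0.3719 0.1453] yaw [-8.965e+01  4.000e-02 -8.303e+01] n 2
[[-0.002,0.038,-0.005,-0.003,-0.016,-0.0,0.7],[-0.002,0.038,-0.005,-0.003,-0.016,-0.0,0.7]]
```

View pics/w9.png

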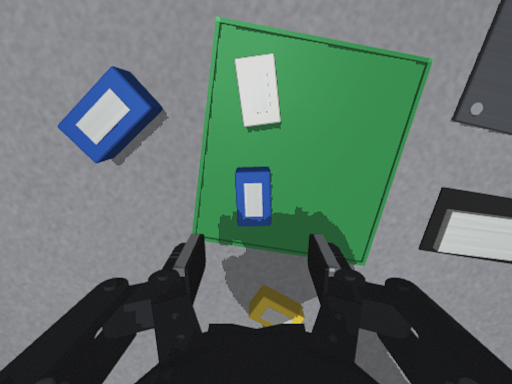

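```bash
python3 -c "
from h import *
plan((.449,.3765,.022),-82,n=4,g=.7)"
```

```text
pos [0.4598 0.3719 0.1453] yaw [-8.965e+01  4.000e-02 -8.303e+01] n 4
[[-0.001,0.031,-0.003,-0.002,-0.005,-0.0,0.7],[-0.001,0.031,-0.003,-0.002,-0.005,-0.0,0.7],[-0.001,0.031,-0.003,-0.002,-0.005,-0.0,0.7],[-0.001,0.031,-0.003,-0.002,-0.005,-0.0,0.7]]
```

Emit:
{"name": "servo_tool", "arguments": {"deltas": [[-0.002,0.031,-0.003,-0.002,-0.005,0,0.7],[-0.002,0.031,-0.003,-0.002,-0.005,0,0.7],[-0.001,0.031,-0.003,-0.002,-0.005,0,0.7],[-0.001,0.026,-0.003,0,-0.005,0,0.7],[0,0,0,0,0,0,0.7]]}}

```text
clock: 15.7
position: [0.4504, 0.3719, 0.0235]
eef_rot: [-89.8, 0.1, -81.7]
contact_force: [0.5, 0.1, 0.3]
finger_gap: 0.7
```

```bash
python3 -c "
from h import *
p,c,o=grab('wrist','w10')
plan((.449,.3765,.008),-82,n=1,g=.7)
for d in arm.trace(p,'specimen1')[:3]: print(d['score'],d['uv'],rect(c,d['pixels'],.029))"
```

```text
pos [0.4513 0.3724 0.0256] yaw [-89.69   0.12 -81.69] n 1
[[-0.004,0.018,-0.002,-0.005,0.005,-0.002,0.7]]
0.74 [244.0, 241.3] (0.4514, 0.3773, 66.1, 35.8, 8.5)
0.66 [28.1, 85.2] (0.5125, 0.4869, 79.5, 42.1, -7.5)
0.57 [262.4, 58.0] (0.5485, 0.3836, 52.4, 35.7, 14.3)
```

View pics/w10.png

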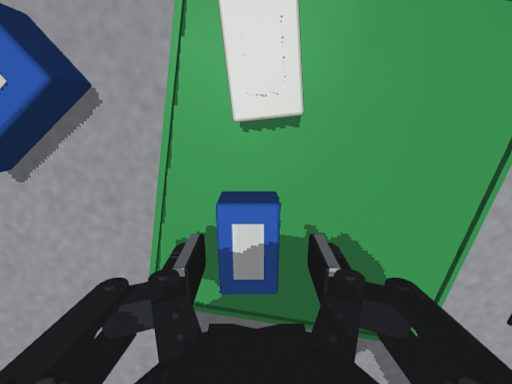

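Emit:
{"name": "servo_tool", "arguments": {"deltas": [[-0.004,0.013,-0.002,-0.003,0,-0.002,0.7],[-0.001,0.004,0,0,0,0,0.7],[0,0,0,0,0,0,0.1],[0,0,0,0,0,0,0.1],[0,0,0,0,0,0,0.1],[0,0,0,0,0,0,0.1]]}}

```text
clock: 16.4
position: [0.4523, 0.3794, 0.0149]
eef_rot: [-89.4, 0.3, -81.7]
contact_force: [0.6, -0.0, -1.6]
finger_gap: 0.407
```

```bash
python3 - <<'E'
from fit import *
p,c,o=grab('wrist','w11'); print(o["position"],o["eef_rot"],o["finger_gap"],o["contact_force"])
for d in arm.trace(p,"specimen1")[:4]:
    print(d["score"],d["uv"],rect(c,d["pixels"],.029))
im=p["image"]; hsv=cv2.cvtColor(im,cv2.COLOR_RGB2HSV); 
m=(hsv[...,1]<90)&(hsv[...,2]>110); m[:, :225]=0; m[:,285:]=0; m[:225]=0; m[310:]=0
ys,xs=np.nonzero(m); print(len(xs),xs.min(),xs.max(),ys.min(),ys.max(), unproj(c,[(xs.mean(),(ys.min()+ys.max())/2)],.029))
E
```

```text
[0.45230791 0.37943825 0.01493297] [-89.36965565   0.28227758 -81.71167597] 0.40667068466221684 [ 0.55810042 -0.02230547 -1.57470091]
0.65 [257.1, 251.9] (0.4522, 0.3796, 66.9, 36.2, 8.9)
1963 239 273 235 293 [[0.44737784 0.37916445 0.029     ]]
```

View pics/w11.png

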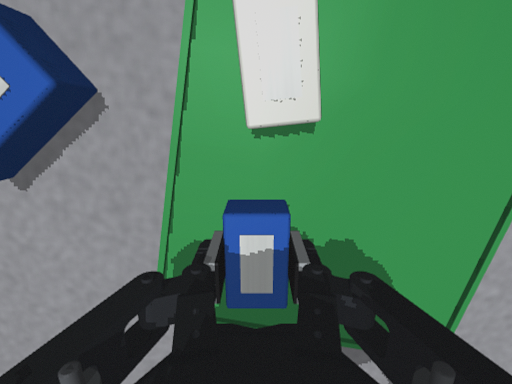

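Emit:
{"name": "servo_tool", "arguments": {"deltas": [[0,0,0,0,0,0,0.55],[0,0,0,0,0,0,0.55],[0,0.006,-0.004,-0.008,0,-0.005,0.55],[0,0.004,-0.001,0,0,0,0.55],[0,0,0,0,0,0,0.1],[0,0,0,0,0,0,0.1],[0,0,0,0,0,0,0.1],[0,0,0,0,0,0,0.1]], "newtons": 60}}

```text
clock: 17.3
position: [0.447, 0.3787, 0.0041]
eef_rot: [-89.9, -0.0, -81.7]
contact_force: [-0.6, -0.5, 1.0]
finger_gap: 0.406
```

```bash
cat > held.py <<'E'
from fit import *
import sys
p,c,o=grab('wrist',sys.argv[1]); print(o["position"],o["eef_rot"],o["finger_gap"],o["contact_force"])
zt=float(sys.argv[2])
im=p["image"]; hsv=cv2.cvtColor(im,cv2.COLOR_RGB2HSV)
m=(hsv[...,1]<90)&(hsv[...,2]>110); m[:, :232]=0; m[:,282:]=0; m[:225]=0; m[310:]=0
n,l,s,ce=cv2.connectedComponentsWithStats(m.astype(np.uint8)); k=1+np.argmax(s[1:,4]); x,y,w,h,a=s[k]
W=unproj(c,[(x+w/2,y+h/2)],zt)[0]; T=tool(o); print("box",x,y,w,h,"insert centre",W,"in tool",(T[:3,:3].T@(W-T[:3,3])).round(4))
E
python3 held.py w12 .029
python3 - <<'E'
from fit import *
o=dict(arm.get_obs()); o["position"]=np.array(o["position"])+[0,0,.10]
plan(st(.0155,.069,.115),-5.42,n=11,g=.1,o=o)
E
```

```text
[0.44698127 0.37871056 0.00410211] [-8.98604291e+01 -3.35698024e-02 -8.17065167e+01] 0.40612491776700665 [-0.62044598 -0.50302746  1.04836231]
box 238 234 37 63 insert centre [0.44805386 0.37918923 0.029     ] in tool [-0.0003 -0.0249  0.0012]
pos [0.4469 0.3787 0.1041] yaw [-8.986e+01 -3.000e-02 -8.171e+01] n 11
[[0.031,-0.001,0.013,-0.0,-0.121,0.0,0.1],[0.032,-0.001,0.009,-0.0,-0.121,0.0,0.1],[0.033,-0.001,0.005,-0.0,-0.121,0.0,0.1],[0.033,-0.001,0.001,-0.0,-0.121,0.0,0.1],[0.033,-0.001,-0.003,-0.0,-0.121,0.0,0.1],[0.033,-0.001,-0.007,-0.0,-0.121,0.0,0.1],[0.032,-0.001,-0.01,-0.0,-0.121,0.0,0.1],[0.03,-0.001,-0.014,-0.0,-0.121,0.0,0.1],[0.028,-0.001,-0.018,-0.0,-0.121,0.0,0.1],[0.026,-0.001,-0.021,-0.0,-0.121,0.0,0.1],[0.023,-0.001,-0.024,-0.0,-0.121,0.0,0.1]]
```

Emit:
{"name": "servo_tool", "arguments": {"deltas": [[0,-0.02,0,0,0,0,0.1],[0,-0.045,0,0,0,0,0.1],[0,-0.04,0,0,0,0,0.1],[0,0,0,0,0,0,0.1]]}}

```text
clock: 17.75
position: [0.4457, 0.3779, 0.1105]
eef_rot: [-90.1, -0.1, -81.7]
contact_force: [0.7, -0.1, -1.7]
finger_gap: 0.409
```

Emit:
{"name": "servo_tool", "arguments": {"deltas": [[0.031,0,0.013,0,-0.121,0,0.1],[0.032,0,0.009,0,-0.121,0,0.1],[0.033,0,0.005,0,-0.121,0,0.1],[0.033,0,0.001,0,-0.121,0,0.1],[0.033,0,-0.003,0,-0.121,0,0.1],[0.033,0,-0.007,0,-0.121,0,0.1],[0.032,0,-0.01,0,-0.121,0,0.1],[0.03,0,-0.014,0,-0.121,0,0.1],[0.028,0,-0.018,0,-0.121,0,0.1],[0.024,0,-0.021,0,-0.121,0,0.1],[0.008,0,-0.01,0,-0.08,0,0.1],[0,0,0,0,0,0,0.1]]}}

```text
clock: 18.95
position: [0.6328, 0.0735, 0.1038]
eef_rot: [-90.2, 0.3, -4.7]
contact_force: [-0.5, 0.4, -0.3]
finger_gap: 0.409
```

```bash
python3 held.py w13 .10; python3 -c "
from fit import *
plan(st(.0155,.064,.06),-5.42,n=2,g=.1)"
```

```text
[0.63275649 0.07347089 0.10382681] [-90.15987829   0.29859774  -4.69659617] 0.4086408033219416 [-0.50619841  0.432993   -0.26015868]
box 238 234 37 63 insert centre [0.63177906 0.05651801 0.1       ] in tool [ 0.0004  0.0039 -0.017 ]
pos [0.6323 0.0741 0.1037] yaw [-90.16   0.31  -4.84] n 2
[[0.004,0.022,-0.006,0.001,0.005,-0.003,0.1],[0.004,0.022,-0.006,0.001,0.005,-0.003,0.1]]
```

View pics/w13.png

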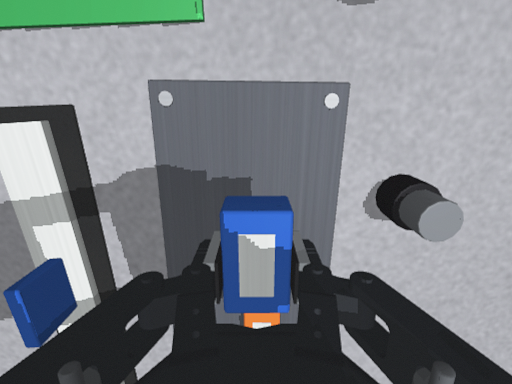

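Emit:
{"name": "servo_tool", "arguments": {"deltas": [[0.004,0.02,-0.006,0.001,0.005,-0.003,0.1],[0.003,0.02,-0.006,0,0.005,0,0.1],[0,0.016,0,0,0,0,0.1],[0,0,0,0,0,0,0.1]]}}

```text
clock: 19.4
position: [0.6367, 0.0645, 0.0452]
eef_rot: [-90.1, 0.2, -5.8]
contact_force: [-0.6, 0.4, -0.5]
finger_gap: 0.408
```

```bash
python3 -c "
from fit import *
plan(st(.0155,.065,.0098),-5.42,n=2,g=.1)"
```

```text
pos [0.6367 0.0645 0.0452] yaw [-90.05   0.15  -5.83] n 2
[[0.001,0.018,-0.001,0.0,-0.004,-0.001,0.1],[0.001,0.018,-0.001,0.0,-0.004,-0.001,0.1]]
```

Emit:
{"name": "servo_tool", "arguments": {"deltas": [[0.001,0.015,-0.001,0,-0.003,-0.002,0.1],[0.001,0.012,0,0,-0.003,0,0.1],[0,0,0,0,0,0,0.1]]}}

```text
clock: 19.7
position: [0.6385, 0.0648, 0.017]
eef_rot: [-90.0, -0.0, -5.5]
contact_force: [-0.1, -0.5, -1.4]
finger_gap: 0.409
```

```bash
python3 -c "
from fit import *
plan(st(.0155,.065,.0095),-5.42,n=1,g=.1); o=arm.get_obs(); print(tost(o['position'])*1000,o['contact_force'])"; python3 held.py w14 .036
```

```text
pos [0.6385 0.0648 0.017 ] yaw [-9.003e+01 -2.000e-02 -5.460e+00] n 1
[[0.001,0.008,-0.002,0.001,-0.001,0.0,0.1]]
[[14.94432909 67.00945061]] [-0.09289029 -0.4736731  -1.43598787]
[0.63850695 0.06479828 0.01703362] [-9.00310615e+01 -2.41326788e-02 -5.45586684e+00] 0.4088487079775548 [-0.09289029 -0.4736731  -1.43598787]
box 238 234 37 63 insert centre [0.63864173 0.06248721 0.036     ] in tool [ 0.0004 -0.019  -0.0023]
```

View pics/w14.png

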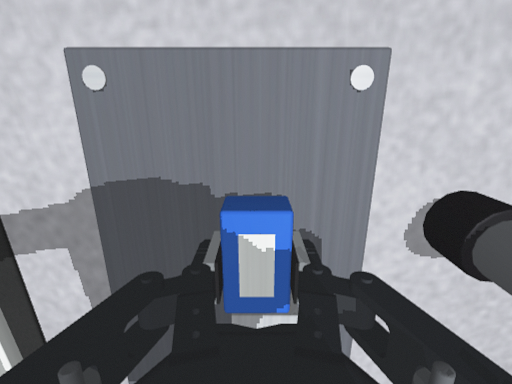

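Emit:
{"name": "servo_tool", "arguments": {"deltas": [[0.001,0.004,-0.003,0,0,0,0.1],[0,0.004,0,0,0,0,0.1],[0,0.001,0,0,0,0,0.1],[0,0,0,0,0,0,0.1]]}}

```text
clock: 20.15
position: [0.6404, 0.0615, 0.0097]
eef_rot: [-90.0, -0.2, -5.5]
contact_force: [-0.1, -0.6, -0.6]
finger_gap: 0.409
```

```bash
python3 -c "
from fit import *
plan(st(.0155,.065,.0095),-5.42,n=1,g=.1); o=arm.get_obs(); print(tost(o['position'])*1000,o['contact_force'])"
```

```text
pos [0.6404 0.0615 0.0097] yaw [-90.01  -0.18  -5.48] n 1
[[-0.002,0.0,0.001,0.0,-0.001,0.003,0.1]]
[[17.14045672 63.90325443]] [-0.05560833 -0.59647919 -0.57301635]
```

Emit:
{"name": "servo_tool", "arguments": {"deltas": [[-0.002,0,0.001,0,0,0.003,0.1],[0,0,0,0,0,0,0.1],[0,0,0,0,0,0,0.7],[0,0,0,0,0,0,0.7],[0,0,0,0,0,0,0.7],[0,-0.03,0,0,0,0,0.7],[0,-0.045,0,0,0,0,0.7],[0,-0.045,0,0,0,0,0.7]]}}

```text
clock: 20.95
position: [0.6356, 0.0626, 0.1267]
eef_rot: [-90.1, 0.6, -5.5]
contact_force: [1.6, 0.9, 0.8]
finger_gap: 0.703
```

```bash
python3 - <<'E'
from fit import *
p,c,o=grab("wrist","w15")
for d in arm.trace(p,"specimen2"): 
    if d["score"]>.3:
        r=rect(c,d["pixels"],.034); print(d["score"],d["uv"],r,tost(r[:2])*1000)
plan((.54,.375,.16),-77,n=11,g=.7)
E
```

```text
0.93 [258.1, 188.2] (0.6393, 0.0666, 63.1, 37.1, 84.8) [[15.56365338 68.87802765]]
0.63 [261.5, 304.1] (0.6274, -0.0571, 64.4, 35.2, 85.2) [[ 15.4010431  -55.39294063]]
pos [0.6385 0.0628 0.133 ] yaw [-9.00e+01 -1.00e-02 -5.48e+00] n 11
[[-0.012,-0.002,0.027,-0.0,0.113,0.0,0.7],[-0.015,-0.002,0.026,-0.0,0.113,0.0,0.7],[-0.017,-0.002,0.024,-0.0,0.113,0.0,0.7],[-0.02,-0.002,0.022,-0.0,0.113,0.0,0.7],[-0.022,-0.002,0.02,-0.0,0.113,0.0,0.7],[-0.025,-0.002,0.017,-0.0,0.113,0.0,0.7],[-0.026,-0.002,0.014,-0.0,0.113,0.0,0.7],[-0.028,-0.002,0.011,-0.0,0.113,0.0,0.7],[-0.029,-0.002,0.008,-0.0,0.113,0.0,0.7],[-0.029,-0.002,0.004,-0.0,0.113,0.0,0.7],[-0.03,-0.002,0.001,-0.0,0.113,0.0,0.7]]
```

View pics/w15.png

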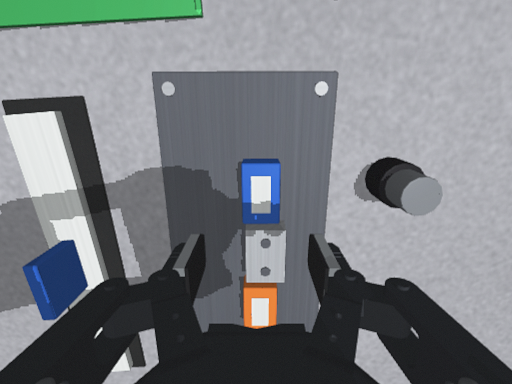

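```bash
python3 - <<'E'
from fit import *
for n in("scene","top"):
    p,c,o=grab(n)
    for d in arm.trace(p,"bottle")[:1]:
        ys,xs=np.nonzero(d["pixels"]); print(n,d["score"],xs.min(),xs.max(),ys.min(),ys.max())
        for z in (0,.15): print(z,unproj(c,[((xs.min()+xs.max())/2,ys.max()),((xs.min()+xs.max())/2,ys.min()),(d["uv"][0],d["uv"][1])],z).round(3).tolist())
    if n=="top": crop(p,90,90,290,290,3,"top2")
E
```

```text
scene 0.69 314 339 212 257
0 [[0.777, 0.269, 0.0], [0.612, 0.292, 0.0], [0.712, 0.279, 0.0]]
0.15 [[0.88, 0.234, 0.15], [0.736, 0.254, 0.15], [0.823, 0.243, 0.15]]
top 0.75 181 205 108 136
0 [[0.724, 0.271, 0.0], [0.817, 0.274, 0.0], [0.768, 0.273, 0.0]]
0.15 [[0.684, 0.244, 0.15], [0.765, 0.247, 0.15], [0.722, 0.247, 0.15]]
```

View pics/top2.png

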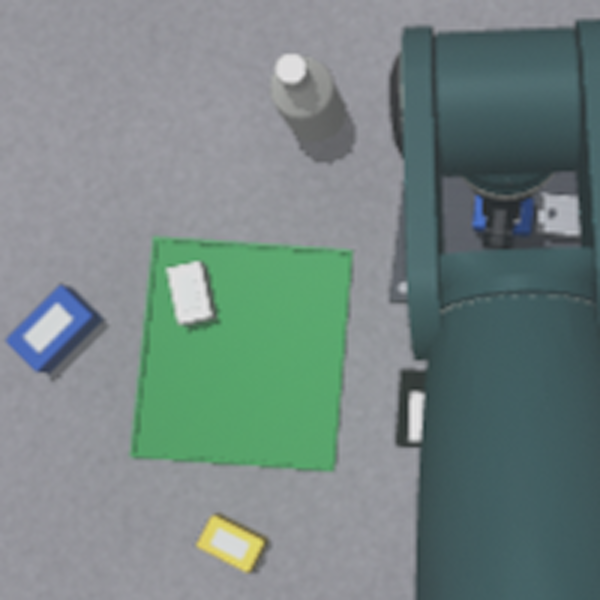

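Emit:
{"name": "servo_tool", "arguments": {"deltas": [[-0.012,-0.003,0.027,0,0.113,0,0.7],[-0.015,-0.003,0.026,0,0.113,0,0.7],[-0.017,-0.003,0.024,0,0.113,0,0.7],[-0.02,-0.003,0.022,0,0.113,0,0.7],[-0.022,-0.003,0.02,0,0.113,0,0.7],[-0.025,-0.002,0.017,0,0.113,0,0.7],[-0.026,-0.002,0.014,0,0.113,0,0.7],[-0.028,-0.002,0.011,0,0.113,0,0.7],[-0.029,-0.002,0.008,0,0.113,0,0.7],[-0.029,-0.002,0.004,0,0.113,0,0.7],[-0.02,-0.002,0,0,0.09,0,0.7],[0,0,0,0,0,0,0.7]]}}

```text
clock: 22.45
position: [0.5351, 0.3758, 0.1312]
eef_rot: [-92.2, -0.2, -78.4]
contact_force: [0.1, -1.0, -0.6]
finger_gap: 0.698
```

```bash
python3 spec.py w16; python3 -c "
from h import *
plan((.551,.383,.022),-76.5,n=4,g=.7)"
```

```text
[0.5351 0.3758 0.1312] [-92.24  -0.19 -78.41]
0.94 [250. 167.] 2454 (0.5545, 0.3846, 62.2, 35.7, 14.2) [207. 210. 204.]
0.85 [104. 178.] 5006 (0.5167, 0.5205, 97.1, 50.2, -43.4) [ 44.  86. 169.]
pos [0.5358 0.3738 0.1311] yaw [-92.25  -0.21 -78.22] n 4
[[-0.002,0.027,0.005,0.01,-0.008,0.001,0.7],[-0.002,0.027,0.005,0.01,-0.008,0.001,0.7],[-0.001,0.027,0.005,0.01,-0.008,0.001,0.7],[-0.001,0.027,0.004,0.01,-0.008,0.001,0.7]]
```

View pics/w16.png

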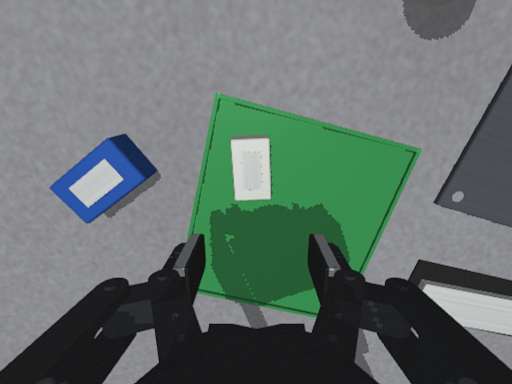

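Emit:
{"name": "servo_tool", "arguments": {"deltas": [[-0.003,0.027,0.005,0.01,-0.01,0.001,0.6],[-0.003,0.027,0.005,0.01,-0.01,0.001,0.6],[-0.002,0.027,0.004,0.01,-0.01,0.001,0.6],[-0.001,0.025,0.003,0.008,-0.005,0.001,0.6],[0,0,0,0,0,0,0.6]]}}

```text
clock: 23.05
position: [0.5499, 0.3799, 0.0191]
eef_rot: [-90.1, -0.0, -75.8]
contact_force: [-0.3, -0.0, -0.7]
finger_gap: 0.602
```

```bash
python3 -c "
from h import *
p,c,o=grab('wrist','w17')
plan((.552,.3845,.007),-76,n=1,g=.6)
for d in arm.trace(p,'specimen1')[:3]: print(d['score'],d['uv'],rect(c,d['pixels'],.029))"
```

```text
pos [0.5506 0.3803 0.0212] yaw [-90.     0.   -75.82] n 1
[[-0.004,0.014,0.002,-0.0,0.003,-0.0,0.6]]
0.98 [37.7, 228.5] (0.5273, 0.5104, 85.4, 49.4, -42.0)
0.95 [250.5, 235.7] (0.5563, 0.3852, 66.3, 35.4, 14.3)
```

View pics/w17.png

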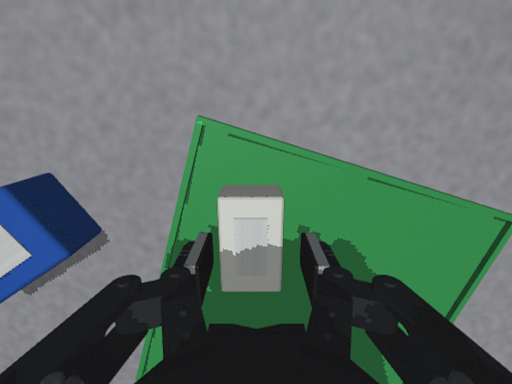

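Emit:
{"name": "servo_tool", "arguments": {"deltas": [[-0.004,0.008,0.002,0,0,0,0.6],[0,0.006,0.002,0,0,0,0.6],[0,0.002,0,0,0,0,0.6],[0,0,0,0,0,0,0.1],[0,0,0,0,0,0,0.1],[0,0,0,0,0,0,0.1],[0,0,0,0,0,0,0.1]]}}

```text
clock: 23.85
position: [0.5566, 0.3869, 0.0115]
eef_rot: [-89.5, 0.2, -75.8]
contact_force: [0.1, -0.0, -1.3]
finger_gap: 0.398
```

```bash
python3 held.py w18 .029
```

```text
[0.55664159 0.38691243 0.01153837] [-89.52107106   0.16695911 -75.81152673] 0.3977963980850719 [ 0.06044827 -0.0216357  -1.30601015]
box 232 225 50 85 insert centre [0.55192746 0.38565392 0.029     ] in tool [ 0.     -0.0175 -0.0047]
```

View pics/w18.png

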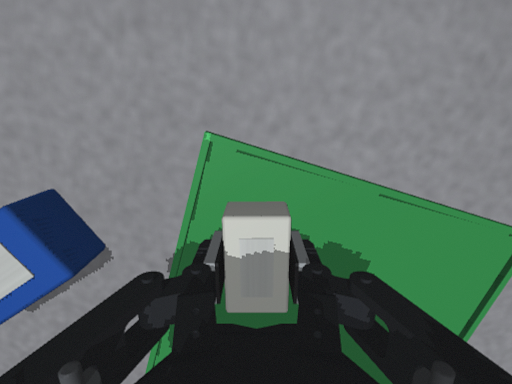

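```bash
python3 - <<'E'
from fit import *
c,o=grab('wrist')[1:]
w=unproj(c,[(257,216),(257,312)],.029).mean(0); T=tool(o); print((T[:3,:3].T@(w-T[:3,3])))
o=dict(o); o["position"]=np.array(o["position"])+[0,0,.10]
print(st(.0155,.135)); plan(st(.0155,.135,.115),-5.42,n=9,g=.1,o=o)
E
```

```text
[ 1.28372180e-05 -1.75029665e-02 -4.34016865e-03]
[0.64548224 0.13243236 0.        ]
pos [0.5566 0.3869 0.1115] yaw [-89.52   0.17 -75.81] n 9
[[0.03,-0.0,0.003,-0.001,-0.137,0.0,0.1],[0.03,-0.0,-0.001,-0.001,-0.137,0.0,0.1],[0.029,-0.0,-0.005,-0.001,-0.137,0.0,0.1],[0.028,-0.0,-0.009,-0.001,-0.137,0.0,0.1],[0.027,-0.0,-0.013,-0.001,-0.137,0.0,0.1],[0.025,-0.0,-0.017,-0.001,-0.137,0.0,0.1],[0.022,-0.0,-0.02,-0.001,-0.137,0.0,0.1],[0.019,-0.0,-0.023,-0.001,-0.137,0.0,0.1],[0.016,-0.0,-0.025,-0.001,-0.137,0.0,0.1]]
```

Emit:
{"name": "servo_tool", "arguments": {"deltas": [[0,-0.02,0,0.004,0,0,0.1],[0,-0.045,0,0.004,0,0,0.1],[0,-0.04,0,0,0,0,0.1],[0,0,0,0,0,0,0.1]]}}

```text
clock: 24.35
position: [0.5547, 0.3858, 0.1232]
eef_rot: [-89.1, 0.1, -75.8]
contact_force: [0.4, -0.0, -0.3]
finger_gap: 0.408
```

Emit:
{"name": "servo_tool", "arguments": {"deltas": [[0.03,0,0.003,-0.002,-0.137,0,0.1],[0.03,0,-0.001,-0.002,-0.137,0,0.1],[0.029,0,-0.005,-0.002,-0.137,0,0.1],[0.028,0,-0.009,-0.002,-0.137,0,0.1],[0.027,0,-0.013,-0.002,-0.137,0,0.1],[0.025,0,-0.017,-0.001,-0.137,0,0.1],[0.022,0,-0.02,-0.001,-0.137,0,0.1],[0.018,0,-0.022,0,-0.137,0,0.1],[0.008,0,-0.012,0,-0.08,0,0.1],[0,0,0,0,0,0,0.1]]}}

```text
clock: 25.35
position: [0.6462, 0.1419, 0.1361]
eef_rot: [-89.8, -0.9, -5.6]
contact_force: [0.5, -0.3, -1.2]
finger_gap: 0.404
```

```bash
python3 held.py w19 .12; python3 -c "
from fit import *
plan(st(.0155,.136,.05),-5.42,n=3,g=.1)"
```

```text
[0.64617885 0.14190984 0.13610785] [-89.75201918  -0.93019541  -5.60482172] 0.403965876190529 [ 0.46876406 -0.26611727 -1.15626402]
box 232 225 50 85 insert centre [0.64467604 0.11568126 0.12      ] in tool [ 0.0008  0.016  -0.0263]
pos [0.6459 0.1427 0.1362] yaw [-89.74  -0.93  -5.74] n 3
[[-0.0,0.029,-0.003,-0.002,-0.002,0.005,0.1],[-0.0,0.029,-0.003,-0.002,-0.002,0.005,0.1],[0.0,0.029,-0.003,-0.002,-0.002,0.005,0.1]]
```

View pics/w19.png

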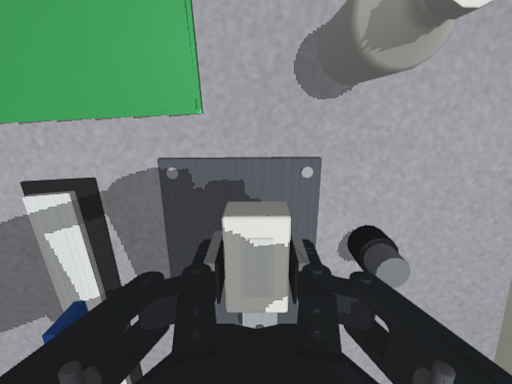

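Emit:
{"name": "servo_tool", "arguments": {"deltas": [[0,0.032,-0.003,-0.002,-0.002,0.005,0.1],[0,0.032,-0.003,-0.002,0,0.005,0.1],[0,0.03,-0.002,0,0,0.004,0.1],[0,0,0,0,0,0,0.1]]}}

```text
clock: 25.8
position: [0.646, 0.1381, 0.043]
eef_rot: [-89.9, -0.3, -6.1]
contact_force: [-0.2, 0.3, -1.3]
finger_gap: 0.405
```

```bash
python3 -c "
from fit import *
plan(st(.0155,.136,.0165),-5.42,n=2,g=.1)"
```

```text
pos [0.646  0.1381 0.043 ] yaw [-89.86  -0.33  -6.07] n 2
[[-0.0,0.013,-0.002,-0.001,-0.006,0.003,0.1],[-0.0,0.013,-0.002,-0.001,-0.006,0.003,0.1]]
```

Emit:
{"name": "servo_tool", "arguments": {"deltas": [[0,0.011,-0.003,0,-0.006,0.004,0.1],[0,0.01,-0.002,0,-0.005,0.002,0.1],[0,0.003,0,0,0,0,0.1],[0,0,0,0,0,0,0.1]]}}

```text
clock: 26.2
position: [0.6468, 0.1349, 0.0219]
eef_rot: [-89.8, -0.2, -5.5]
contact_force: [0.4, -0.1, -1.0]
finger_gap: 0.407
```

```bash
python3 -c "
from fit import *
plan(st(.0155,.136,.0165),-5.42,n=1,g=.1); o=arm.get_obs(); print(tost(o['position'])*1000,o['contact_force'])"
```

```text
pos [0.6468 0.1349 0.0219] yaw [-89.78  -0.21  -5.45] n 1
[[-0.001,0.005,-0.002,-0.004,-0.001,0.004,0.1]]
[[ 16.55493861 137.53751019]] [ 0.35468069 -0.08084245 -1.02617187]
```

Emit:
{"name": "servo_tool", "arguments": {"deltas": [[-0.002,0.003,-0.001,-0.003,0,0.003,0.1],[0,0.003,0,0,0,0,0.1],[0,0,0,0,0,0,0.1]]}}

```text
clock: 26.5
position: [0.6453, 0.1342, 0.0173]
eef_rot: [-89.9, -0.2, -5.5]
contact_force: [-0.6, 0.4, -1.8]
finger_gap: 0.408
```

```bash
python3 -c "
from fit import *
plan(st(.0155,.136,.0165),-5.42,n=1,g=.1); o=arm.get_obs(); print(tost(o['position'])*1000,o['contact_force'])"
```

```text
pos [0.6453 0.1342 0.0173] yaw [-89.93  -0.16  -5.47] n 1
[[0.0,0.001,-0.001,-0.001,-0.001,0.003,0.1]]
[[ 15.16938929 136.78163667]] [-0.64768586  0.44427759 -1.78794299]
```

Emit:
{"name": "servo_tool", "arguments": {"deltas": [[0,0.001,0,0,0,0.003,0.1],[0,0,0,0,0,0,0.7],[0,0,0,0,0,0,0.7],[0,0,0,0,0,0,0.7],[0,-0.03,0,0,0,0,0.7],[0,-0.045,0,0,0,0,0.7],[0,-0.045,0,0,0,0,0.7],[0,-0.045,0,0,0,0,0.7]]}}

```text
clock: 27.3
position: [0.6428, 0.1335, 0.1795]
eef_rot: [-90.1, 0.6, -5.5]
contact_force: [-0.1, -0.2, -0.0]
finger_gap: 0.697
```

```bash
python3 -c "
from fit import *
plan((.50,-.005,.25),-5.42,n=5,g=.5)"
```

```text
pos [0.6428 0.1335 0.1795] yaw [-90.1    0.64  -5.49] n 5
[[-0.026,-0.014,-0.03,0.0,-0.0,-0.002,0.5],[-0.026,-0.014,-0.03,0.0,-0.0,-0.002,0.5],[-0.026,-0.014,-0.03,0.0,-0.0,-0.002,0.5],[-0.026,-0.014,-0.03,0.0,-0.0,-0.002,0.5],[-0.026,-0.014,-0.03,0.0,-0.0,-0.002,0.5]]
```

Emit:
{"name": "servo_tool", "arguments": {"deltas": [[-0.026,-0.015,-0.03,0,0,-0.002,0.4],[-0.026,-0.015,-0.03,0,0,-0.002,0.4],[-0.026,-0.015,-0.03,0,-0.015,-0.002,0.4],[-0.026,-0.015,-0.03,0,-0.02,-0.002,0.4],[-0.026,-0.015,-0.03,0,-0.02,-0.002,0.4],[-0.01,-0.015,-0.015,0,-0.02,0,0.4],[0,0,0,0,0,0,0.4]]}}

```text
clock: 28.0
position: [0.4858, -0.0235, 0.2825]
eef_rot: [-90.1, -0.8, -0.9]
contact_force: [0.8, 0.3, 0.1]
finger_gap: 0.404
```

```bash
python3 -c "
from fit import *
p,c,o=grab('wrist','w20'); print(o['position'],o['eef_rot'])
np.save('w20.npy',p['image']); import pickle; pickle.dump((c,o),open('w20.pkl','wb'))
for k in ('specimen1','straightedge'):
  for d in arm.trace(p,k)[:5]:
    r=rect(c,d['pixels'],.034 if k[1]=='p' else .014); print(k,round(d['score'],2),d['uv'],r,tost(r[:2])*1000)
"
```

```text
[ 0.48579048 -0.02354537  0.28253641] [-90.08313847  -0.76843592  -0.92549984]
specimen1 0.68 [368.7, 47.0] (0.6414, 0.1281, 64.1, 44.2, 84.7) [[ 11.8452312 130.3014217]]
specimen1 0.61 [358.8, 98.6] (0.6351, 0.0654, 60.6, 42.8, 85.1) [[11.49577834 67.28667833]]
specimen1 0.58 [344.7, 186.8] (0.6234, -0.0641, 65.2, 43.6, 83.0) [[ 12.08011765 -62.7394673 ]]
straightedge 0.58 [215.6, 124.9] (0.4287, -0.0028, 317.6, 52.6, 89.5) [[-187.53953118  -20.10408528]]
```

View pics/w20.png

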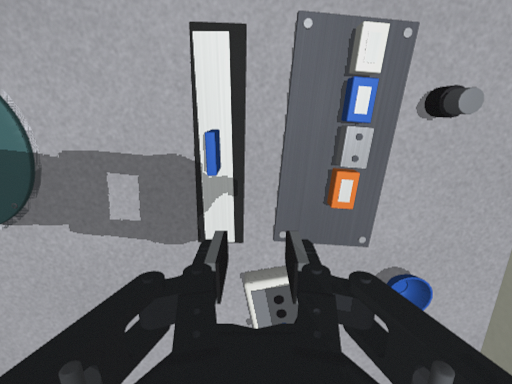

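```bash
python3 - <<'E'
from fit import *
import pickle
c,o=pickle.load(open("w20.pkl","rb")); im=np.load("w20.npy")
q=sub(im,[(194,31),(227,31),(232,241),(204,241)],3); print(q.tolist())
L=[(-.16,-.025,.014),(-.16,.025,.014),(.16,.025,.014),(.16,-.025,.014)]
v,r=fitpose(c,q,L,[.43,0,-1.58]); print("se",v.round(4),np.degrees(v[2]),r.round(1).tolist())
L=[(-.03,-.007,.066),(-.03,.007,.066),(.03,.007,.066),(.03,-.007,.066)]
print("rib top proj",proj(c,local(v,L)).round(1).tolist())
b=cv2.cvtColor(im,cv2.COLOR_RGB2BGR)
for x,y in proj(c,local(v,L)): cv2.circle(b,(int(round(x)),int(round(y))),1,(0,0,255),-1)
cv2.imwrite("pics/w20c.png",cv2.resize(b[110:200,170:260],None,fx=6,fy=6))
s=[proj(c,[st(0,y,.034)]).tolist() for y in (-.1,.165)]; print(s)
E
```

```text
[[194.0, 31.0], [228.3484344482422, 30.6936092376709], [234.24484252929688, 241.60617065429688], [205.29629516601562, 239.0310821533203]]
se [ 0.4282 -0.0033 -1.5902] -91.11375990827723 [[-1.3, -0.8], [1.3, -0.2], [0.1, 0.4], [-0.1, 3.0]]
rib top proj [[204.6, 131.4], [215.2, 131.4], [217.0, 175.7], [206.9, 175.7]]
[[[331.64256431421154, 209.90191155096932]], [[365.6090031660994, 17.692015541620272]]]
```

View pics/w20c.png

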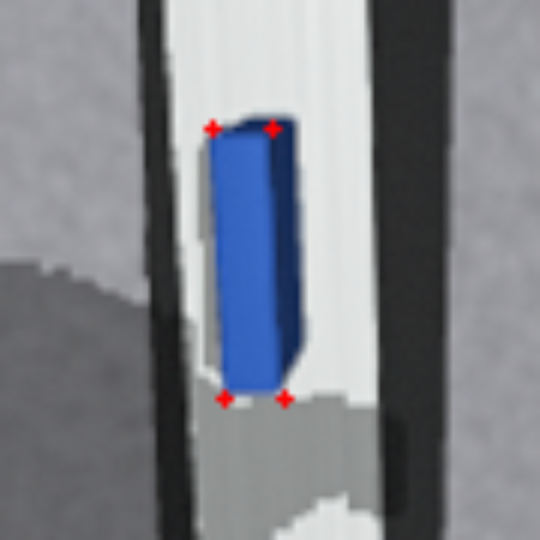

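```bash
python3 -c "
from fit import *
plan((.428,-.003,.09),-1.1,n=5,g=.4)"
```

```text
pos [ 0.4867 -0.0218  0.2793] yaw [-90.03  -0.52  -0.88] n 5
[[-0.012,0.038,0.004,0.0,0.001,0.002,0.4],[-0.012,0.038,0.004,0.0,0.001,0.002,0.4],[-0.012,0.038,0.004,0.0,0.001,0.002,0.4],[-0.012,0.038,0.004,0.0,0.001,0.002,0.4],[-0.012,0.038,0.004,0.0,0.001,0.002,0.4]]
```

Emit:
{"name": "servo_tool", "arguments": {"deltas": [[-0.012,0.037,0.004,0,0.001,0.002,0.4],[-0.012,0.037,0.004,0,0.001,0.002,0.4],[-0.012,0.037,0.004,0,0.001,0.002,0.4],[-0.012,0.037,0.004,0,0.001,0.002,0.4],[-0.009,0.02,0.002,0,0,0,0.4],[0,0,0,0,0,0,0.4]]}}

```text
clock: 28.75
position: [0.4294, 0.0023, 0.0986]
eef_rot: [-90.0, 0.5, -0.9]
contact_force: [0.1, -0.4, -0.1]
finger_gap: 0.399
```

```bash
python3 -c "
from fit import *
p,c,o=grab('wrist','w21')
plan((.428,-.003,.036),-1.1,n=3,g=.4)"
```

```text
pos [0.4303 0.0021 0.1   ] yaw [-89.97   0.38  -0.92] n 3
[[-0.001,0.021,-0.002,-0.0,0.001,-0.002,0.4],[-0.001,0.021,-0.002,-0.0,0.001,-0.002,0.4],[-0.001,0.021,-0.002,-0.0,0.001,-0.002,0.4]]
```

View pics/w21.png

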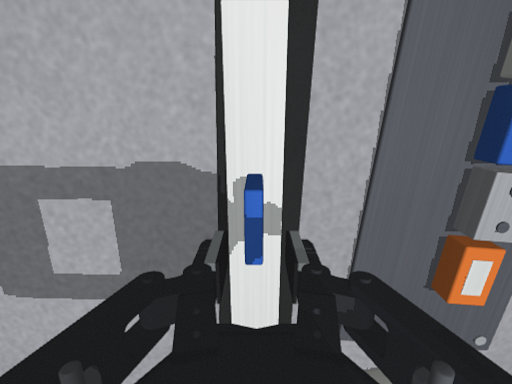

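The rib at (254,225) sits centred between the open fingers and parallel to them. I'll descend and grip.

Emit:
{"name": "servo_tool", "arguments": {"deltas": [[-0.001,0.022,-0.002,0,0.001,-0.002,0.4],[-0.001,0.02,-0.002,0,0.001,-0.002,0.4],[-0.001,0.016,-0.001,0,0,-0.002,0.4],[0,0.004,0,0,0,0,0.4],[0,0,0,0,0,0,0.4]]}}

```text
clock: 29.3
position: [0.433, -0.0018, 0.0423]
eef_rot: [-90.0, -0.3, -0.9]
contact_force: [-0.3, -0.2, -0.4]
finger_gap: 0.403
```

```bash
python3 -c "
from fit import *
plan((.428,-.003,.036),-1.1,n=1,g=.4)"
```

```text
pos [ 0.433  -0.0018  0.0423] yaw [-89.97  -0.32  -0.93] n 1
[[-0.005,0.006,-0.001,-0.0,0.003,0.006,0.4]]
```

Emit:
{"name": "servo_tool", "arguments": {"deltas": [[-0.004,0.004,-0.001,0,0.002,0.005,0.4],[0,0.002,0,0,0,0,0.4],[0,0,0,0,0,0,0.4]]}}

```text
clock: 29.6
position: [0.4306, -0.0027, 0.0388]
eef_rot: [-90.0, -0.2, -1.0]
contact_force: [-0.6, -0.1, -0.5]
finger_gap: 0.401
```

```bash
python3 -c "
from fit import *
plan((.428,-.003,.036),-1.1,n=1,g=.4)"
```

```text
pos [ 0.4306 -0.0027  0.0388] yaw [-89.98  -0.19  -1.04] n 1
[[-0.003,0.003,-0.0,-0.0,0.001,0.003,0.4]]
```

Emit:
{"name": "servo_tool", "arguments": {"deltas": [[-0.003,0.003,0,0,0.001,0.004,0.4],[0,0,0,0,0,0,0],[0,0,0,0,0,0,0],[0,0,0,0,0,0,0],[0,0,0,0,0,0,0]], "newtons": 100}}

```text
clock: 30.1
position: [0.4278, -0.0026, 0.0364]
eef_rot: [-90.0, -0.0, -1.1]
contact_force: [0.2, 0.7, -1.3]
finger_gap: 0.149
```

```bash
python3 -c "
from fit import *
p,c,o=grab('wrist','w22'); print(o['position'],o['eef_rot'],o['contact_force'],o['finger_gap'])"
```

```text
[ 0.42777706 -0.00263293  0.03641622] [-8.99818131e+01 -2.02082934e-02 -1.11184265e+00] [ 0.23833713  0.67347606 -1.28196743] 0.14938071384897708
```

View pics/w22.png

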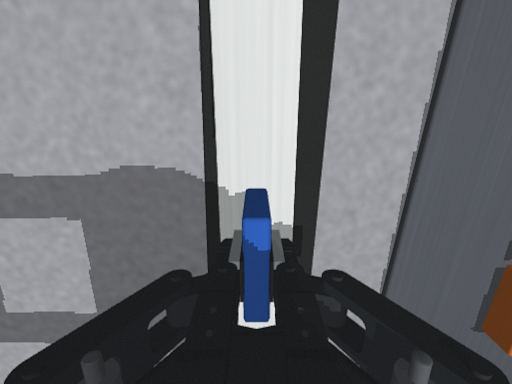

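```bash
python3 -c "
from fit import *
o=dict(arm.get_obs()); o['position']=np.array(o['position'])+[0,0,.028]
print(st(-.055,.015)); plan(st(-.055,.015,.064),-5.42,n=6,g=0,o=o)"
```

```text
[0.56396274 0.01962801 0.        ]
pos [ 0.4278 -0.0026  0.0644] yaw [-8.998e+01 -2.000e-02 -1.110e+00] n 6
[[0.023,0.0,0.004,-0.0,0.013,0.0,0],[0.023,0.0,0.004,-0.0,0.013,0.0,0],[0.023,0.0,0.005,-0.0,0.013,0.0,0],[0.022,0.0,0.005,-0.0,0.013,0.0,0],[0.022,0.0,0.005,-0.0,0.013,0.0,0],[0.022,0.0,0.006,-0.0,0.013,0.0,0]]
```

Emit:
{"name": "servo_tool", "arguments": {"deltas": [[0,-0.01,0,0,0,0,0],[0,-0.012,0,0,0,0,0],[0,-0.006,0,0,0,0,0],[0,0,0,0,0,0,0]]}}

```text
clock: 30.55
position: [0.4273, -0.0026, 0.0665]
eef_rot: [-90.0, 0.1, -1.1]
contact_force: [0.4, 0.3, -4.3]
finger_gap: 0.144
```

Emit:
{"name": "servo_tool", "arguments": {"deltas": [[0.022,0,0.004,0,0.013,0,0],[0.022,0,0.004,0,0.013,0,0],[0.022,0,0.005,0,0.013,0,0],[0.022,0,0.005,0,0.013,0,0],[0.022,0,0.005,0,0.013,0,0],[0.012,0,0.003,0,0.01,0,0],[0,0,0,0,0,0,0]]}}

```text
clock: 31.25
position: [0.5546, 0.018, 0.0662]
eef_rot: [-90.0, 0.0, -5.6]
contact_force: [-0.7, -0.4, -4.5]
finger_gap: 0.146
```

```bash
python3 -c "
from fit import *
p,c,o=grab('wrist','w23'); print(tost(o['position'])*1000,o['contact_force'],o['finger_gap'])
plan(st(-.052,.015,.045),-5.42,n=2,g=0)"
```

```text
[[-64.14507601  12.49676935]] [-0.7139505  -0.44987544 -4.51930022] 0.14608621836443486
pos [0.5539 0.0179 0.0661] yaw [-9.00e+01  7.00e-02 -5.58e+00] n 2
[[0.006,0.011,0.001,-0.0,-0.001,-0.001,0],[0.006,0.011,0.001,-0.0,-0.001,-0.001,0]]
```

View pics/w23.png

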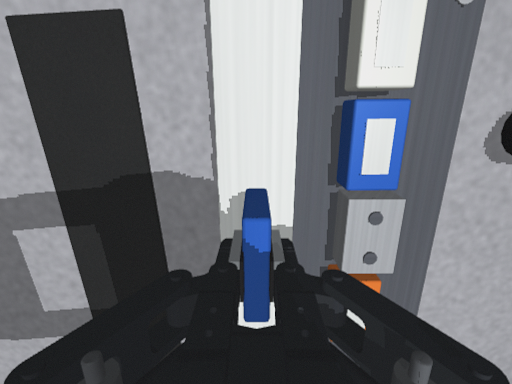

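Emit:
{"name": "servo_tool", "arguments": {"deltas": [[0.006,0.011,0.001,0,-0.001,-0.001,0],[0.005,0.01,0.001,0,0,0,0],[0,0.003,0,0,0,0,0],[0,0.001,0,0,0,0,0],[0,0,0,0,0,0,0]]}}

```text
clock: 31.8
position: [0.5642, 0.0185, 0.0407]
eef_rot: [-90.0, -0.0, -5.5]
contact_force: [-0.2, -0.1, -4.6]
finger_gap: 0.145
```

```bash
python3 -c "
from fit import *
o=arm.get_obs(); print(tost(o['position'])*1000,o['position'],o['eef_rot'],o['contact_force'],o['moment'],o['finger_gap'])"
```

```text
[[-54.67635214  13.93984925]] [0.5641848  0.01854202 0.04066942] [-8.99916809e+01 -1.77558881e-02 -5.49411293e+00] [-0.1927418  -0.05209404 -4.61989775] [ 0.00405493 -0.03156084 -0.02333249] 0.14548280555527243
```

Emit:
{"name": "servo_tool", "arguments": {"deltas": [[0,0.001,0,0,0,0,0],[0,0.001,0,0,0,0,0],[0,0,0,0,0,0,0]]}}

```text
clock: 32.1
position: [0.564, 0.0185, 0.0405]
eef_rot: [-90.0, -0.1, -5.5]
contact_force: [0.2, -0.1, -5.3]
finger_gap: 0.146
```

```bash
python3 -c "
from fit import *
o=arm.get_obs(); print(tost(o['position'])*1000,o['position'],o['eef_rot'],o['contact_force'],o['moment'],o['finger_gap'])"
```

```text
[[-54.82309805  13.83528907]] [0.56402884 0.01845179 0.04052245] [-8.99792271e+01 -8.12806772e-02 -5.49427026e+00] [ 0.196162   -0.10088415 -5.26229087] [ 0.02431391 -0.03686698 -0.02178931] 0.14575261538092282
```

Emit:
{"name": "servo_tool", "arguments": {"deltas": [[0,0.002,0,0,0,0,0],[0,0.002,0,0,0,0,0]]}}

```text
clock: 32.3
position: [0.5642, 0.0185, 0.0404]
eef_rot: [-90.0, -0.1, -5.5]
contact_force: [-18.7, -0.1, 28.7]
finger_gap: 0.146
```

```bash
python3 -c "
from fit import *
p,c,o=grab('scene'); crop(p,160,140,310,250,5,'s24'); print(tost(o['position'])*1000,o['position'],o['eef_rot'],o['contact_force'],o['moment'],o['finger_gap'])"
```

```text
[[-54.67286498  13.88803207]] [0.56418338 0.01849011 0.04037738] [-89.97316706  -0.12150333  -5.48613462] [-18.67967006  -0.05659136  28.73308846] [ 0.07630507  3.02798331 -0.06133518] 0.1455473472130511
```

View pics/s24.png

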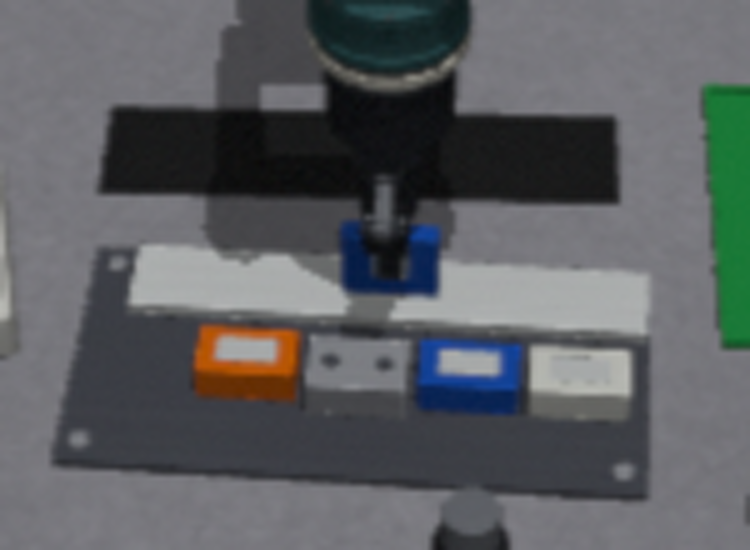

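Emit:
{"name": "servo_tool", "arguments": {"deltas": [[0.006,0,0,0,0,0,0],[0.006,0,0,0,-0.001,0.001,0],[0.005,0,0,0,0,0,0],[0.004,0,0,0,0,0,0]]}}

```text
clock: 32.75
position: [0.5854, 0.0163, 0.0405]
eef_rot: [-90.0, -0.0, -5.4]
contact_force: [-14.6, 0.9, 13.0]
finger_gap: 0.144
```

```bash
cat > ob.py <<'E'
from fit import *
o=arm.get_obs(); print((tost(o['position'])*1000).round(1),o['position'].round(4),o['eef_rot'].round(2),o['contact_force'].round(1),o['moment'].round(2),round(o['finger_gap'],3))
E
python3 ob.py
```

```text
[[-33.4  13.8]] [0.5854 0.0163 0.0405] [-8.998e+01 -2.000e-02 -5.420e+00] [-14.6   0.9  13. ] [ 0.23  2.09 -0.03] 0.144
```

Emit:
{"name": "servo_tool", "arguments": {"deltas": [[0.003,0,0,0,0,0,0],[0.003,0,0,0,0,0,0]]}}

```text
clock: 32.95
position: [0.5918, 0.0157, 0.0405]
eef_rot: [-90.0, 0.1, -5.4]
contact_force: [-8.5, 1.2, 7.6]
finger_gap: 0.148
```

```bash
python3 ob.py
```

```text
[[-26.9  13.7]] [0.5918 0.0157 0.0405] [-8.998e+01  5.000e-02 -5.420e+00] [-8.5  1.2  7.6] [0.2  1.36 0.03] 0.148
```

Emit:
{"name": "servo_tool", "arguments": {"deltas": [[0.002,0,0,0,0,0,0],[0.002,0,0,0,0,0,0]]}}

```text
clock: 33.15
position: [0.5945, 0.0155, 0.0407]
eef_rot: [-90.0, 0.4, -5.4]
contact_force: [-32.6, 1.7, 25.5]
finger_gap: 0.144
```

```bash
python3 ob.py
```

```text
[[-24.2  13.8]] [0.5945 0.0155 0.0407] [-89.98   0.37  -5.42] [-32.6   1.7  25.5] [ 0.39  5.79 -0.  ] 0.144
```

Emit:
{"name": "servo_tool", "arguments": {"deltas": [[0.001,0,0,0,0,-0.004,0],[0.001,0,0,0,0,-0.002,0],[0.001,0,0,0,0,0,0],[0.001,0,0,0,0,0,0],[0.001,0,0,0,0,0,0]]}}

```text
clock: 33.65
position: [0.5946, 0.0155, 0.0409]
eef_rot: [-90.0, 1.0, -5.4]
contact_force: [-15.7, 0.3, 10.4]
finger_gap: 0.145
```

```bash
python3 ob.py; python3 - <<'E'
from fit import *
p,c,o=grab('wrist','w25'); print(proj(c,[st(0,-.1,.008),st(0,.16,.018)]))
crop(p,200,0,460,340,1.7,"c25")
p,c,o=grab('scene'); crop(p,160,140,310,250,5,'s25')
E
```

```text
[[-24.1  13.8]] [0.5946 0.0155 0.0409] [-90.02   0.98  -5.41] [-15.7   0.3  10.4] [ 0.21  2.67 -0.03] 0.145
[[284.94056454 346.48075964]
 [303.83615897 -30.89929976]]
```

View pics/c25.png

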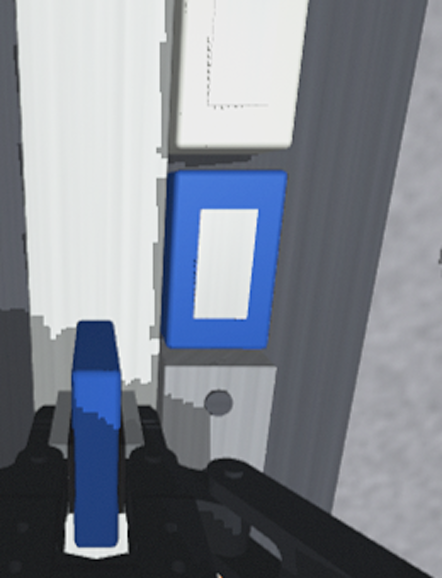

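View pics/s25.png

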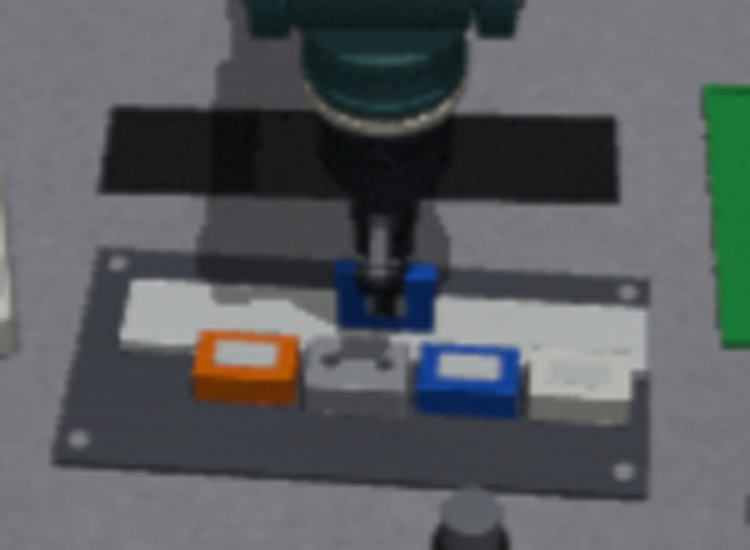

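Emit:
{"name": "servo_tool", "arguments": {"deltas": [[0,0,0,0,0,-0.01,0],[0,0,0,0,0,-0.006,0],[0,0,0,0,0,0,0]]}}

```text
clock: 34.05
position: [0.594, 0.0156, 0.0406]
eef_rot: [-90.0, 0.2, -5.4]
contact_force: [-3.8, -0.5, 3.1]
finger_gap: 0.144
```

```bash
python3 ob.py
```

```text
[[-24.7  13.8]] [0.594  0.0156 0.0406] [-90.02   0.21  -5.41] [-3.8 -0.5  3.1] [ 0.13  0.66 -0.01] 0.144
```

Emit:
{"name": "servo_tool", "arguments": {"deltas": [[0.001,0,0,0,0,-0.004,0],[0.001,0,0,0,0,-0.003,0],[0.001,0,0,0,0,-0.004,0],[0.0005,0,0,0,0,-0.003,0],[0.001,0,0,0,0,-0.003,0],[0.0005,0,0,0,0,-0.003,0]]}}

```text
clock: 34.65
position: [0.5941, 0.0155, 0.0406]
eef_rot: [-90.0, -0.0, -5.4]
contact_force: [-10.2, 0.6, 4.7]
finger_gap: 0.144
```

```bash
python3 ob.py
```

```text
[[-24.6  13.8]] [0.5941 0.0155 0.0406] [-9.004e+01 -1.000e-02 -5.410e+00] [-10.2   0.6   4.7] [ 0.19  1.68 -0.02] 0.144
```

Emit:
{"name": "servo_tool", "arguments": {"deltas": [[0.001,0,0,0,0,-0.003,0],[0.0005,0,0,0,0,-0.002,0],[0.001,0,0,0,0,-0.002,0],[0.0005,0,0,0,0,-0.002,0],[0.001,0,0,0,0,-0.002,0],[0.0005,0,0,0,0,-0.002,0],[0.0005,0,0,0,0,-0.002,0],[0.0005,0,0,0,0,-0.002,0],[0.0005,0,0,0,0,-0.001,0],[0.0005,0,0,0,0,-0.001,0]]}}

```text
clock: 35.65
position: [0.5942, 0.0155, 0.0406]
eef_rot: [-90.1, 0.2, -5.4]
contact_force: [-10.8, 0.5, 6.7]
finger_gap: 0.142
```

```bash
python3 ob.py; python3 - <<'E'
from fit import *
p,c,o=grab('wrist')
crop(p,260,0,400,240,2.5,"c26")
p,c,o=grab('top'); crop(p,210,130,350,220,5,'t26')
p,c,o=grab('scene'); crop(p,170,180,310,240,5.5,'s26')
E
```

```text
[[-24.5  13.8]] [0.5942 0.0155 0.0406] [-90.07   0.18  -5.42] [-10.8   0.5   6.7] [ 0.25  1.79 -0.03] 0.142
```

View pics/c26.png

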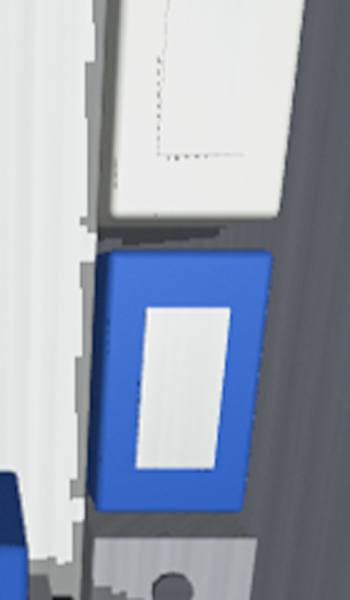

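View pics/s26.png

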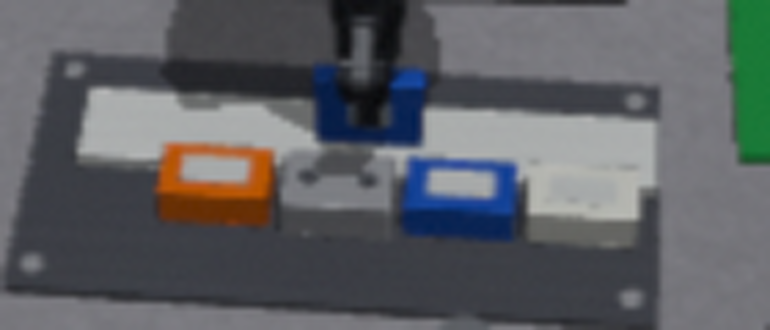

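Emit:
{"name": "servo_tool", "arguments": {"deltas": [[-0.004,0,0,0,0,0,0],[-0.01,-0.001,0,0,0,0,0],[-0.015,-0.002,0,0,0,0,0],[-0.01,-0.01,0,0,0,0,0],[0,-0.012,0,0,0,0,0],[0,0,0,0,0,0,0]]}}

```text
clock: 36.4
position: [0.5524, 0.0193, 0.0644]
eef_rot: [-90.1, 0.3, -5.4]
contact_force: [1.2, -0.7, -4.4]
finger_gap: 0.144
```

```bash
python3 ob.py; python3 - <<'E'
from fit import *
p,c,o=grab('wrist','w27')
plan((.432,-.001,.062),-2.6,n=5,g=0)
for d in arm.trace(p,'specimen1')[:4]:
    r=rect(c,d['pixels'],.034); print(round(d['score'],2),d['uv'],r,(tost(r[:2])*1000).round(1))
E
```

```text
[[-66.5  13.6]] [0.5524 0.0193 0.0644] [-90.08   0.28  -5.42] [ 1.2 -0.7 -4.4] [ 0.02 -0.04  0.06] 0.144
pos [0.552  0.0193 0.0634] yaw [-90.09   0.35  -5.42] n 5
[[-0.024,0.0,-0.006,0.0,-0.01,-0.001,0],[-0.024,0.0,-0.006,0.0,-0.01,-0.001,0],[-0.024,0.0,-0.006,0.0,-0.01,-0.001,0],[-0.024,0.0,-0.006,0.0,-0.01,-0.001,0],[-0.024,0.0,-0.005,0.0,-0.01,-0.001,0]]
0.95 [394.5, 46.4] (0.6426, 0.1229, 47.3, 44.7, 84.8) [[ 13.5 125.2]]
0.55 [376.8, 146.9] (0.6374, 0.0646, 60.4, 44.3, 84.9) [[13.9 66.7]]
```

View pics/w27.png

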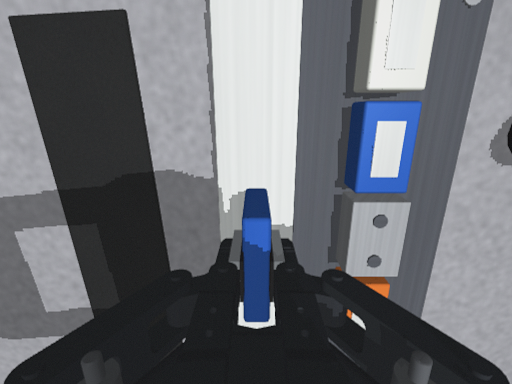

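Emit:
{"name": "servo_tool", "arguments": {"deltas": [[-0.024,0,-0.006,0,-0.01,-0.001,0],[-0.024,0,-0.006,0,-0.01,-0.001,0],[-0.024,0,-0.006,0,-0.01,-0.001,0],[-0.022,0,-0.005,0,-0.01,-0.001,0],[-0.014,0,-0.002,0,-0.009,0,0],[0,0,0,0,0,0,0]]}}

```text
clock: 37.1
position: [0.4393, 0.0019, 0.0597]
eef_rot: [-90.1, 0.4, -2.5]
contact_force: [1.1, 0.1, -3.8]
finger_gap: 0.147
```

```bash
python3 ob.py; python3 -c "
from fit import *
plan((.432,-.001,.042),-2.6,n=2,g=0)"
```

```text
[[-177.5  -14.4]] [0.4393 0.0019 0.0597] [-90.09   0.37  -2.51] [ 1.1  0.1 -3.8] [-0.05 -0.03  0.01] 0.147
pos [0.4393 0.0019 0.0597] yaw [-90.09   0.37  -2.51] n 2
[[-0.004,0.009,-0.002,0.001,0.001,-0.003,0],[-0.004,0.009,-0.002,0.001,0.001,-0.003,0]]
```

Emit:
{"name": "servo_tool", "arguments": {"deltas": [[-0.004,0.01,-0.002,0.001,0.001,-0.003,0],[-0.003,0.009,-0.001,0.001,0,-0.003,0],[-0.001,0.003,0,0,0,0,0],[0,0,0,0,0,0,0]]}}

```text
clock: 37.5
position: [0.4321, -0.001, 0.0364]
eef_rot: [-90.0, -0.0, -2.6]
contact_force: [-9.7, 1.3, 16.1]
finger_gap: 0.142
```

```bash
python3 ob.py
```

```text
[[-184.3  -18. ]] [ 0.4321 -0.001   0.0364] [-89.96  -0.    -2.61] [-9.7  1.3 16.1] [0.11 1.47 0.04] 0.142
```

Emit:
{"name": "servo_tool", "arguments": {"deltas": [[0,0,0,0,0,0,0],[0,0,0,0,0,0,0.4],[0,0,0,0,0,0,0.4],[0,0,0,0,0,0,0.4],[0,-0.03,0,0,0,0,0.4],[0,-0.045,0,0,0,0,0.4],[0,-0.045,0,0,0,0,0.4],[0.015,-0.045,-0.01,0,0,0,0.4],[0.03,-0.03,-0.01,0,0.02,0,0.4],[0.04,0,-0.01,0,0.02,0,0.4],[0.04,0,-0.01,0,0.02,0,0.4],[0.02,0,0,0,0,0,0.4]]}}

```text
clock: 38.7
position: [0.5798, -0.0529, 0.24]
eef_rot: [-90.0, -0.3, -6.1]
contact_force: [-0.1, -0.0, -0.5]
finger_gap: 0.397
```

```bash
python3 ob.py; python3 - <<'E'
from fit import *
import pickle
p,c,o=grab('wrist','w28'); np.save('w28.npy',p['image']); pickle.dump((c,o),open('w28.pkl','wb'))
E
```

```text
[[-32.4 -55.7]] [ 0.5798 -0.0529  0.24  ] [-89.98  -0.25  -6.14] [-0.1 -0.  -0.5] [ 0.07  0.05 -0.03] 0.397
```

View pics/w28.png

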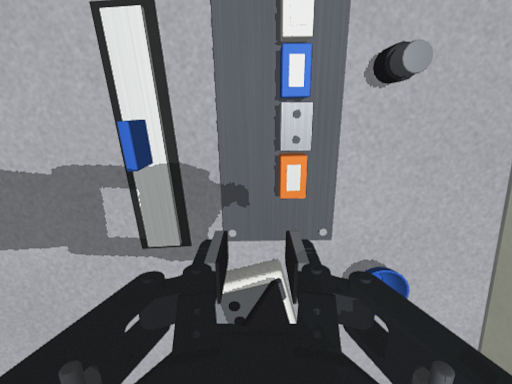

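```bash
cat > edge.py <<'E'
from fit import *
import pickle,sys
n=sys.argv[1]
c,o=pickle.load(open(n+".pkl","rb")); im=np.load(n+".npy").astype(float)
cr=im[0:215,255:345].astype(np.uint8)
cv2.imwrite(f"pics/{n}e.png",cv2.resize(cv2.cvtColor(cr,cv2.COLOR_RGB2BGR),None,fx=2.8*1.6,fy=2.8,interpolation=cv2.INTER_CUBIC))
for name,y in (("orange",-.066),("ref",0),("blue",.066),("white",.132)):
    res=[]
    for s in np.linspace(-.022,.022,23):
        # sample a line along stage x at foot height and find strongest colour change
        for what,z,x0,x1 in (("foot",.008,-.012,.012),("top",.034,-.012,.012),("back",.034,.026,.052)):
            xs=np.linspace(x0,x1,193); P=proj(c,[st(x,y+s,z) for x in xs]).astype(np.float32)
            if P[:,1].min()<2: continue
            v=cv2.remap(im.astype(np.float32),P[None,:,0],P[None,:,1],cv2.INTER_LINEAR)[0]
            g=np.linalg.norm(v[16:]-v[:-16],axis=1); res.append((what,xs[8:-8][g.argmax()]*1000,s,g.max()))
    for w in ("foot","top","back"):
        a=np.array([(r[2],r[1]) for r in res if r[0]==w])
        if len(a)>5:
            k=np.polyfit(a[:,0],a[:,1],1); print(name,w,"x mm med",np.median(a[:,1]).round(2),"slope deg",np.degrees(np.arctan(k[0]/1000)).round(2),"sd",a[:,1].std().round(2))
E
python3 edge.py w28
```

```text
orange foot x mm med 3.62 slope deg -0.51 sd 0.2
orange top x mm med 9.38 slope deg -2.38 sd 3.53
orange back x mm med 28.03 slope deg 2.02 sd 3.37
ref foot x mm med 2.88 slope deg 0.42 sd 0.21
ref top x mm med 0.38 slope deg 0.6 sd 0.24
ref back x mm med 40.08 slope deg 0.03 sd 0.28
blue foot x mm med 3.37 slope deg -0.49 sd 0.19
blue top x mm med 9.13 slope deg 2.09 sd 3.36
blue back x mm med 27.62 slope deg -0.62 sd 3.02
white foot x mm med 2.88 slope deg -1.03 sd 0.19
white top x mm med 0.38 slope deg -1.0 sd 0.15
white back x mm med 35.48 slope deg -1.6 sd 0.29
```

View pics/w28e.png

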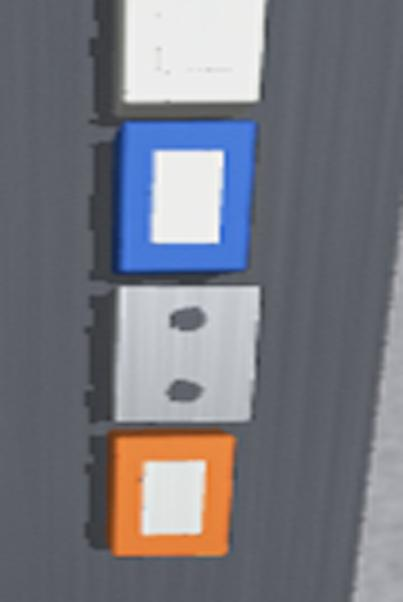

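Emit:
{"name": "servo_tool", "arguments": {"deltas": [[0,0,0.04,0,0,0,0.4],[0,0,0.04,0,0,0,0.4],[0,0,0.02,0,-0.012,0.004,0.4],[0,0,0,0,0,0,0.4]]}}

```text
clock: 39.15
position: [0.594, 0.0488, 0.2373]
eef_rot: [-90.0, 0.1, -5.6]
contact_force: [0.0, -0.6, -0.5]
finger_gap: 0.401
```

```bash
python3 ob.py; python3 - <<'E'
from fit import *
import pickle
p,c,o=grab('wrist','w29'); np.save('w29.npy',p['image']); pickle.dump((c,o),open('w29.pkl','wb'))
crop(p,250,20,350,260,2.5,"w29z")
E
sed -i 's/\[0:215,255:345\]/[20:260,255:345]/; s/fx=2.8\*1.6,fy=2.8/fx=2.5*1.6,fy=2.5/' edge.py; python3 edge.py w29
```

```text
[[-27.8  46.9]] [0.594  0.0488 0.2373] [-89.98   0.13  -5.58] [ 0.  -0.6 -0.5] [0.03 0.   0.01] 0.401
orange foot x mm med 3.12 slope deg -5.79 sd 2.32
orange top x mm med 9.63 slope deg -0.7 sd 3.81
orange back x mm med 36.97 slope deg -4.78 sd 6.62
ref foot x mm med 3.0 slope deg -0.69 sd 0.27
ref top x mm med 0.75 slope deg -0.16 sd 0.2
ref back x mm med 40.22 slope deg -0.36 sd 0.28
blue foot x mm med 11.0 slope deg -9.48 sd 3.85
blue top x mm med 9.25 slope deg 2.0 sd 3.32
blue back x mm med 27.76 slope deg -2.19 sd 3.37
white foot x mm med 2.75 slope deg -1.41 sd 0.33
white top x mm med 0.5 slope deg -1.37 sd 0.32
white back x mm med 35.75 slope deg -0.33 sd 0.25
```

View pics/w29.png

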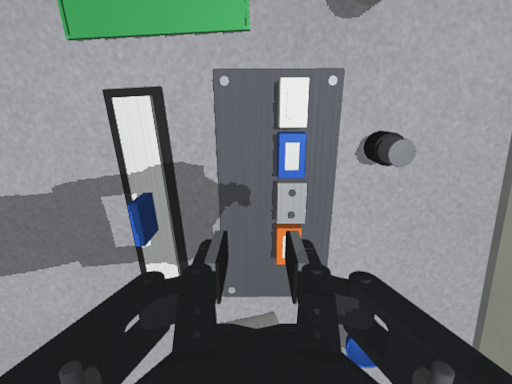

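View pics/w29z.png

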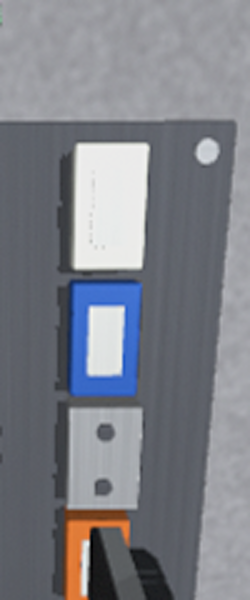

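```bash
python3 -c "
from fit import *
plan(st(.0,.035,.085),-5.42,n=4,g=.4)"
```

```text
pos [0.5939 0.0479 0.2373] yaw [-90.     0.13  -5.62] n 4
[[0.007,0.038,-0.003,0.0,-0.001,-0.001,0.4],[0.007,0.038,-0.003,0.0,-0.001,-0.001,0.4],[0.007,0.038,-0.003,0.0,-0.001,-0.001,0.4],[0.007,0.038,-0.003,0.0,-0.001,-0.001,0.4]]
```

Emit:
{"name": "servo_tool", "arguments": {"deltas": [[0.007,0.036,-0.003,0,0,-0.001,0.4],[0.007,0.036,-0.003,0,-0.001,-0.001,0.4],[0.006,0.034,-0.003,0,0,0,0.4],[0,0.02,0,0,0,0,0.4],[0,0,0,0,0,0,0.4]]}}

```text
clock: 39.7
position: [0.6139, 0.0322, 0.1086]
eef_rot: [-90.0, -0.2, -5.7]
contact_force: [-0.4, -0.6, -0.6]
finger_gap: 0.401
```

```bash
python3 ob.py; python3 - <<'E'
from fit import *
import pickle
p,c,o=grab('wrist','w30'); np.save('w30.npy',p['image']); pickle.dump((c,o),open('w30.pkl','wb'))
E
python3 edge.py w30
```

```text
[[-6.4 32.2]] [0.6139 0.0322 0.1086] [-90.04  -0.23  -5.73] [-0.4 -0.6 -0.6] [-0.02 -0.02  0.  ] 0.401
orange foot x mm med 2.0 slope deg -20.83 sd 5.83
orange top x mm med 9.25 slope deg -2.38 sd 3.67
orange back x mm med 28.98 slope deg -11.05 sd 3.28
ref foot x mm med 0.88 slope deg -0.19 sd 0.06
ref top x mm med 0.13 slope deg -0.32 sd 0.09
ref back x mm med 39.54 slope deg 10.3 sd 4.26
blue foot x mm med 11.0 slope deg -10.04 sd 3.53
blue top x mm med 9.13 slope deg -0.08 sd 3.13
blue back x mm med 27.35 slope deg -0.38 sd 3.07
white foot x mm med 1.12 slope deg -0.24 sd 0.09
white top x mm med 0.25 slope deg 0.02 sd 0.12
white back x mm med 35.34 slope deg -0.16 sd 0.16
```

View pics/w30.png

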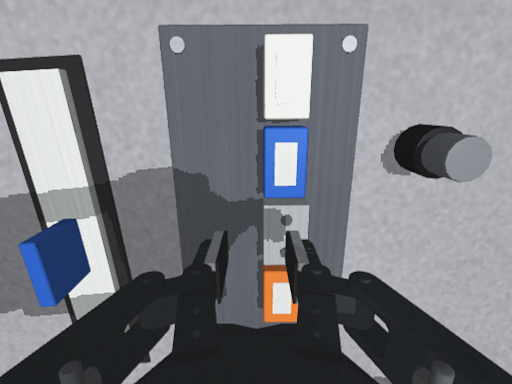

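```bash
sed -i 's/"top",.034,-.012,.012/"top",.034,-.007,.006/; s/"foot",.008,-.012,.012/"foot",.008,-.007,.006/; s/"back",.034,.026,.052/"back",.034,.032,.046/' edge.py; python3 edge.py w30 | grep -v back; echo; python3 edge.py w28| grep -v back
```

```text
orange foot x mm med 1.67 slope deg -3.44 sd 1.8
orange top x mm med 0.85 slope deg -0.27 sd 0.07
ref foot x mm med 1.33 slope deg 0.3 sd 1.42
ref top x mm med 0.52 slope deg -0.35 sd 0.09
blue foot x mm med 2.01 slope deg -0.22 sd 0.07
blue top x mm med 0.99 slope deg -0.26 sd 0.09
white foot x mm med 1.53 slope deg -0.36 sd 0.09
white top x mm med 0.58 slope deg -0.34 sd 0.09

orange foot x mm med 3.83 slope deg -0.54 sd 0.33
orange top x mm med 1.33 slope deg 0.44 sd 0.4
ref foot x mm med 2.89 slope deg -0.95 sd 0.24
ref top x mm med 0.45 slope deg -0.82 sd 0.2
blue foot x mm med 3.16 slope deg -0.83 sd 0.22
blue top x mm med 0.65 slope deg -1.06 sd 0.25
white foot x mm med 3.29 slope deg -1.0 sd 0.19
white top x mm med 0.75 slope deg -1.07 sd 0.15
```

View pics/w30e.png

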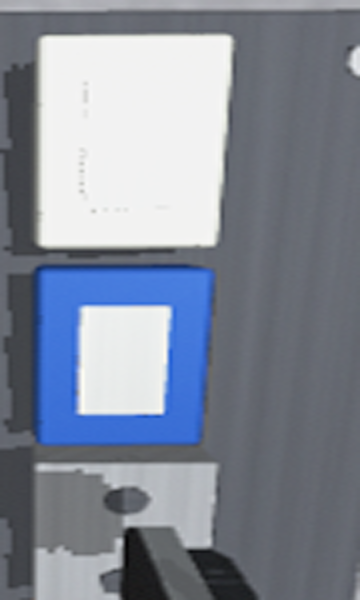

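Close up, the front edges all lie within 0.5 mm of the reference, with matching slopes. I'll back away and do a last check of everything.

Emit:
{"name": "servo_tool", "arguments": {"deltas": [[0,-0.045,0,0,0,0,0.4],[0,-0.045,0,0,0,0,0.4],[-0.02,-0.04,0,0,0,0,0.4],[-0.045,-0.01,0,0,0,0,0.4],[-0.045,0,0.01,0,0,0,0.4],[-0.045,0,0.02,0,0,0,0.4],[-0.04,0,0.04,0,0,0,0.4],[-0.02,0,0.045,0,0,0,0.4],[0,0,0.045,0,0,0,0.4],[0,0,0.03,0,0,0,0.4],[0,0,0,0,0,0,0.4],[0,0,0,0,0,0,0.4]]}}

```text
clock: 40.95
position: [0.4164, 0.2388, 0.2781]
eef_rot: [-89.4, -2.0, -6.2]
contact_force: [-0.5, 0.1, -0.2]
finger_gap: 0.398
```

```bash
python3 ob.py; python3 scr.py; python3 - <<'E'
from fit import *
p,c,o=grab('top','t31'); p,c,o=grab('scene','s31')
im=cv2.imread('pics/s31.png'); cv2.imwrite('pics/s31b.png',cv2.resize(im[100:280,60:440],None,fx=2.1,fy=2.1,interpolation=cv2.INTER_CUBIC))
for d in arm.trace(p,'straightedge')[:1]: print(rect(c,d['pixels'],.014))
E
```

```text
[[-222.6  219.3]] [0.4164 0.2388 0.2781] [-89.4   -1.98  -6.2 ] [-0.5  0.1 -0.2] [-0.    0.   -0.01] 0.398
top 62
scene 113
[ 0.53249636 -0.32066193  0.18110046] [-0.74761259 -0.00199377 -0.80373003 -0.22689655]
rho 0.15459840135317998 screen 57.922665642781304
[0.41660026 0.23814232 0.27779062]
(0.4177, -0.0014, 319.0, 101.6, 87.4)
```

View pics/s31b.png

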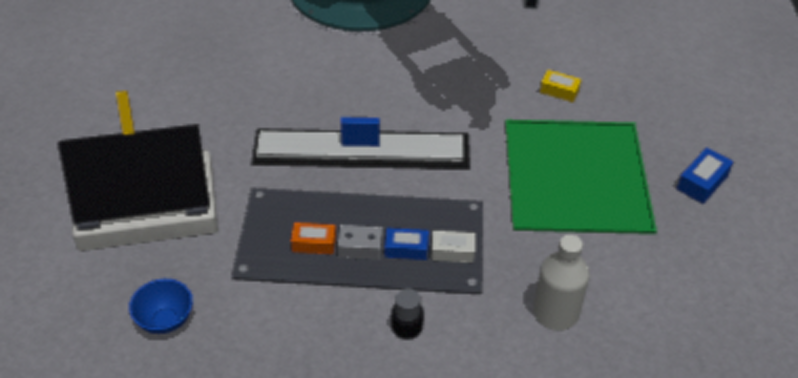

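View pics/t31.png

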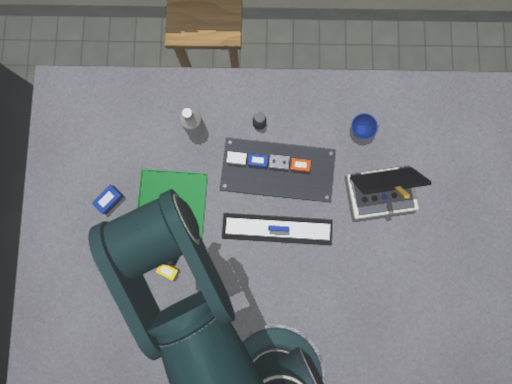

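```bash
python3 - <<'E'
from fit import *
_,cs,_=grab("scene")
v=[.549,-.3155,.1711,0,.0615]
def X(th,l):
    c,s=np.cos(th),np.sin(th); q=[v[4]+l[0]*c+l[2]*s,l[1],.048-l[0]*s+l[2]*c]
    return local(v[:3],[q])[0]
for a in (54,56,58,60,62,64):
    t=np.radians(a); print(a,[proj(cs,X(t,l))[0].round(1).tolist() for l in ((-.126,-.095,.006),(-.126,.095,.006),(-.184,0,.008))])
print("seen (88.6,166.7) (155.2,160) tip (118,143.8)")
E
```

```text
54 [[87.0, 166.5], [154.1, 158.0], [117.6, 142.4]]
56 [[86.8, 166.8], [154.1, 158.3], [117.4, 142.7]]
58 [[86.6, 167.2], [154.1, 158.6], [117.2, 143.1]]
60 [[86.4, 167.6], [154.1, 159.0], [117.0, 143.6]]
62 [[86.2, 168.1], [154.1, 159.5], [116.9, 144.2]]
64 [[86.0, 168.6], [154.1, 160.0], [116.7, 144.9]]
seen (88.6,166.7) (155.2,160) tip (118,143.8)
```

The screen corners also agree with 58 to 61 degrees. Handing in.

```bash
python3 -c "
from bench import arm
print(arm.sign_off())"
```

```text
the job is handed in; nothing more can be done
None
```

The job is handed in at about 41 s of robot time. The sign-off gave no verdict, so what follows rests on my own camera checks.

- **Screen:** I raised it by its tab from about 28° to about 60°. The last readings disagreed slightly: 58° from the tab, 58–61° from the screen's corners, and just under 60° from the gripper position at release.
- **Specimens:** Orange, blue and white were in the tray; there was no red one. I left the yellow block and the larger blue one outside the tray alone. Orange stands at y = -66 mm, blue at +66 and white at +132.
- **Truing the row:** The straightedge was held flat and flush against the reference block for over 1 s with about 10 N, then drawn straight back. In the close view afterwards, all front edges were within about 0.5 mm of the reference block's and at the same angle. Two coarser views from higher up disagreed, showing up to about 1 mm and 1°, which is within their pixel error.
- **First push:** Before that hold, an earlier push tipped the tool about 1°, so I levelled it and repeated the hold.
- **Straightedge:** It is back lengthwise on its mat, centred and within the edges.
- **Bystanders and arm:** The bottle, bowl and eyepiece look unmoved. The arm is clear of everything, and I saw no grip slip and no specimen knocked aside.

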